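# Refit the wheels of a seed dehulling mill and lock its bayonet cover

### The arm

A 6-joint arm with a two-finger parallel gripper is mounted at the origin on the work surface; the furniture and walls round the work are solid. World frame = base frame: x ahead of the robot, y to its left, z up, the work surface at z = 0. Lengths are in m, angles in rad, forces in N, time in s.
With the tool pointing down it reaches from about 0.25 to 0.8 m from the base axis. Payload 3.9 kg.
Tool frame: the origin (TCP) lies on the centre line of the jaws, within the pads' length; the fingertips stand 14 mm ahead of it and the grasp point (between the pads) lies 5 mm behind it; z points along the fingers, y is the direction in which the jaws open and shut (so a half turn about z gives the same grasp; the last joint's range is limited). The gripper opens to 85 mm and grips with 20 to 120 N. Pads are 22 mm wide; open, the fingers measure 114 mm over their backs; the gripper's body (76 mm by 85 mm) begins 54 mm behind the grasp point. The pads swing forward as they close: fully open they stand 13 mm farther back than shut.
Start: joints at [1.204, 0.26, -0.138, 1.173, 0, 1.571], TCP at [0.188, 0.49, 0.245] pointing down, gripper open.
Joint ranges: [-2.78, 2.78], [-0.83, 1.72], [-1.28, 1.37], [-1.9, 2.12], [-1.57, 1.48], [-3.14, 3.14]. Speed limits (rad/s): [2.57, 2.57, 3.14, 3.14, 3.14, 3.14].

### API

Orientations are given as a rotation vector (axis times angle).
In Python, from workcell import get_state, snapshot, camera_params, job_done, recognise gives the robot as it stands. The module is installed in compiled form; this text tells all that it offers.
- The arm moves only by the tool step_arm, never from a script. Its argument "moves" is a list that holds one entry, the list of rows, each a list of 6 numbers: the shift along the tool's x, y, z in units of 150 mm (1.0 is 150 mm), then the turn, a rotation vector about the tool's x, y, z in units of 180 degrees (1.0 is 180 degrees). A call has 1 to 8 rows; each row is the pose to reach, as a shift and turn from the pose measured when the call began, along the tool's axes at that moment, turning the shorter way round; what a row does not reach only later rows make up. A row lasts 1/10 s, in which the tool goes at most 50 mm and 8.59 degrees, less where a joint would pass 70% of its speed; a pose out of reach is approached as far as the arm can. A call with a number of a shift or a turn outside -1 to 1 is refused whole. A call with a gripper value outside its range is refused whole. "hand" is the finger opening in mm, from 0 to 85.4, set as the call begins (left out, the last holds). The fingers move at their own pace and stop on an object; "newtons" is the grip in N (left out, the last holds). Time passes only in rows, so rows that repeat a pose let the fingers close. It gives the time, the measured TCP pose, the force and the opening at its end, in the units of the state.
- get_state(): the state, without advancing time (a new reading comes with each control period).
- snapshot(name): name is "side" or "top"; returns the picture (480x640x3 uint8, red, green, blue); there is no depth.
- camera_params(name): a dict with "camera_matrix" (3x3 intrinsics, pixels), "R" (3x3) and "t" (3): a world point X has camera coordinates R X + t. Camera axes: x right, y down, z forward; pixel columns grow to the right and rows downward; lengths in m; the calibration is good to about 2 mm. A picture is of the moment at which its call begins. camera_params takes no time and is no camera call.
- job_done(): hands the job in, once; it reports no verdict.
Trained networks look in the newest picture that a camera, given by its name, has taken for a name from the list of things; names that differ only in an ending like _2 or _b are one class to them, and where a whole thing is asked for, a point or a joint stands for the part that bears it (a point fixed in the world has none). Each returns a list of dicts, best first, with "conf" (0 to 1); they miss things now and then, are a little off and sometimes report something else, mostly with a low value. They report only what shows in the picture. A call takes as long as a camera call. They do not tell look-alikes from the thing itself.
- recognise(camera, query): "extent" ([left, top, right, bottom] in pixels, round what is visible of it).
The state is a dict: "time": time; "q": joint angles; "qd": joint speeds; "effort": joint torques, N m; "tcp_pos": TCP position; "eef_rot": TCP orientation; "ft_force": force on the tool from outside, world axes, zero at the start; "ft_torque": the same for the moment, N m; "gripper_width": finger opening in m.
Only numpy, scipy, OpenCV 4.12 (cv2) and the standard library are available. Lean on these libraries where they do the work, as an engineer would, in place of code of your own. Each camera call takes 0.05 s, during which the arm holds its last target.

### The job

Get the seed dehulling mill ready to run: switch its power isolator off, then thread every abrasive wheel on the bench onto the spindle, widest at the bottom and narrowest on top. Next put the cover on with its lugs in the collar's gaps, push it down against the springs, turn it about a quarter turn clockwise and let it spring up into its pockets so that it is locked. Last, switch the isolator back on; leave the vials at the back standing where they are.

Things in the scene. Friction and masses are not known exactly. Their poses are not given: they have to be found in the camera images.
- mill: Seed dehulling mill, fixed: round grey housing 116 mm across, 24 mm high; on it an aluminium bayonet collar, 98 mm outside, 73 mm bore, top at z 48 mm; inside a steel boss 48 mm across, its top at z 58 mm the seat for the wheels; on the boss an upright spindle, 13 mm in diameter. Origin on the bench at the spindle axis, z up, x through the collar's two entry gaps.
- spindle_tip (a point): Coned tip of the spindle, on its axis, 114 mm above the bench.
- gap (a point): Middle of one of the two opposite entry gaps of the collar (at the mill's +x and -x sides, white dots), at the collar's top, 40 mm from the axis. Each gap is 40 degrees wide; a lug of the cover drops into each. From each a roofed channel runs clockwise (seen from above) to a pocket.
- pocket (a point): Middle of the pocket that belongs to gap (green dot), 80 degrees (1.40 rad) clockwise of the gap seen from above, 40 mm from the axis, at the collar's top; the other pocket is opposite. The pocket is 4 mm higher than the channel roof; a lug has 5 degrees of play in it and meets a dead stop 85 degrees from the gap.
- spring (a joint): How far (m) the brass thrust ring between boss and collar is pressed down, 0 to 0.012; it carries the cover's rim and turns freely. Its top is at z 42 mm at 0. It pushes back 2 N at 0, 8 N at 0.008 (lugs just clear the channel roof), 11 N at 0.012; 0.004 with the cover locked.
- cover: The loose bayonet cover: upside-down white cup, 68 mm outside, 62 mm bore, 98 mm high, 0.15 kg, at first on its rim on the bench. Origin at the centre of the rim, z up its axis. At the rim two dark lugs, 14 mm wide, 6 mm high, at its +x and -x sides, in line with the bar handle, 84 mm over both; either may go in either gap.
- cover_grip (a point): Middle of the cover's black bar handle (56 mm long along x, 14 wide along y, 30 high), 113 mm above the rim. Height over the bench with the cover on the mill: about 155 mm resting on the thrust ring, lugs in the gaps; below 147 mm to pass under the channel roof (bottoms at 143); about 151 mm once turned and sprung up into the pockets.
- isolator: Power isolator of the mill, fixed to the bench: grey box 84 x 84 mm with a yellow plate on top (48 mm high); origin under its centre on the bench, z up. A green dot on the plate at +x marks on, a white dot at +y marks off.
- iso_grip (a point): Middle of the isolator's red bar handle, on its turning axis, 70 mm above the bench; bar 56 mm long along the point's x axis, 14 mm wide, 28 mm high (from z 55 to 83 mm), on a round red foot 54 mm across.
- iso_handle (a joint): Angle of the isolator handle in rad: 0 = on (bar along the isolator's x axis, the white line on it at the green dot), 1.57 = off (bar turned a quarter turn counter-clockwise seen from above, line at the white dot). Over-centre detents: it snaps the rest of the way to the nearer end once past the middle (about 0.07 Nm).
- wheel_54_center (a point): Centre of the dark grey steel abrasive wheel, the widest, lowest in the stack: a ring 54 mm in diameter, 12 mm thick, with a 17 mm hole; lies flat on the bench at first, this point 6 mm up; z is its axis. May be absent.
- wheel_47_center (a point): Centre of the brass-yellow abrasive wheel, second widest: a ring 47 mm in diameter, 12 mm thick, with a 17 mm hole; lies flat on the bench at first, this point 6 mm up; z is its axis. May be absent.
- wheel_40_center (a point): Centre of the terracotta red-brown abrasive wheel, third widest: a ring 40 mm in diameter, 12 mm thick, with a 17 mm hole; lies flat on the bench at first, this point 6 mm up; z is its axis. May be absent.
- wheel_33_center (a point): Centre of the blue abrasive wheel, the narrowest, top of the stack: a ring 33 mm in diameter, 12 mm thick, with a 17 mm hole; lies flat on the bench at first, this point 6 mm up; z is its axis. May be absent.
- vial_a: Bystander: small glass vial with a black cap, 23 mm wide, 60 mm high, standing at the back of the bench; origin at the centre of its foot.
- vial_b: Bystander: small glass vial with a blue cap, 23 mm wide, 60 mm high, standing at the back of the bench; origin at the centre of its foot.
There are look-alikes about, which are no part of the job. Of the things shaped like the part that bears wheel_47_center, the brass one is meant.

How it is judged:
By the outcome, as a careful person would: the job done as asked, in the order asked, and still so for the second after the job is handed in, with the robot touching nothing.
Of wheel_54, wheel_47, wheel_40, wheel_33 only 3 to 4 are there at a start; the rules pass over those that are not, and their reading is None.
At some moment in a run one of wheel_54, wheel_47, wheel_40, wheel_33 may be knocked a few centimetres aside while the robot is not near it.
Once in a run the grip may slacken for a moment while it holds something.
It also fails if it takes over 208 s, if anything falls off the work surface, if the arm or the gripper's body presses on something with over 40 N, if the wrist force passes 120 N, or if a joint passes its speed limit or range.

## Working session

There is one attempt and no reset: what is moved stays moved. The work goes in short steps, Python scripts to look and compute and a tool call to move; the robot and the scene stay as the last step left them, time stands still between calls to the robot, and variables do not carry over. Pictures are saved under pics/ and viewed, and the job is handed in when it is done.

Besides the shell and the picture viewer there is one more tool, called after ">>>" by a JSON object that holds its "api" and its "payload", one argument or row to a line. step_arm: Moves the arm, as the interface text tells. Its arguments: {"type":"object","properties":{"moves":{"type":"array"},"hand":{"type":"number"},"newtons":{"type":"number"}},"required":["moves"]}

```bash
mkdir -p pics; ls
cat > h.py <<'E'
import numpy as np, cv2
from workcell import *
from scipy.spatial.transform import Rotation as Rn
def snap(cam,fn):
    im=snapshot(cam); cv2.imwrite('pics/'+fn+'.png',im[:,:,::-1]); return im
def proj(cam,X):
    p=camera_params(cam);K=np.array(p['camera_matrix']);c=np.array(p['R'])@np.array(X,float)+np.array(p['t'])
    u=K@c;return u[:2]/u[2]
def ray(cam,uv,z):
    p=camera_params(cam);K=np.array(p['camera_matrix']);R=np.array(p['R']);t=np.array(p['t'])
    d=R.T@np.linalg.solve(K,[uv[0],uv[1],1.]);o=-R.T@t
    return o+d*(z-o[2])/d[2]
E
python3 - <<'E'
from h import *
snap('side','s0');snap('top','t0')
for c in('side','top'):
    p=camera_params(c);print(c,np.round(np.array(p['camera_matrix']),1).tolist(),np.round(-np.array(p['R']).T@np.array(p['t']),3))
s=get_state();print({k:np.round(v,3) for k,v in s.items()})
for q in ['mill','cover','isolator','wheel_54_center','wheel_47_center','wheel_40_center','wheel_33_center','vial_a']:
    for c in['top']:
        print(q,c,[(np.round(d['extent'],0).tolist(),round(d['conf'],2)) for d in recognise(c,q)])
E
```

```text
pics
side [[544.1, 0.0, 323.6], [0.0, 544.1, 235.9], [0.0, 0.0, 1.0]] [0.315 0.979 0.579]
top [[558.9, 0.0, 320.9], [0.0, 558.9, 235.1], [0.0, 0.0, 1.0]] [0.46  0.041 1.374]
{'time': np.float64(0.1), 'q': array([ 1.204,  0.261, -0.139,  1.173, -0.   ,  1.571]), 'qd': array([ 0.001, -0.001,  0.004, -0.002,  0.   ,  0.002]), 'effort': array([-1.0000e-03, -4.0651e+01,  2.5453e+01,  1.0000e-02, -0.0000e+00,
       -0.0000e+00]), 'tcp_pos': array([0.188, 0.49 , 0.245]), 'eef_rot': array([-5.730e-01, -3.089e+00,  3.000e-03]), 'ft_force': array([-0.232, -0.033, -0.102]), 'ft_torque': array([ 0.054, -0.014,  0.02 ]), 'gripper_width': np.float64(0.086)}
mill top [([296.0, 215.0, 345.0, 268.0], 0.9)]
cover top [([375.0, 190.0, 410.0, 220.0], 0.63), ([396.0, 266.0, 419.0, 293.0], 0.43)]
isolator top [([384.0, 257.0, 424.0, 301.0], 0.95), ([392.0, 267.0, 423.0, 290.0], 0.53)]
wheel_54_center top [([307.0, 224.0, 335.0, 253.0], 0.18)]
wheel_47_center top [([251.0, 222.0, 271.0, 239.0], 0.78), ([207.0, 232.0, 224.0, 250.0], 0.48), ([320.0, 169.0, 328.0, 182.0], 0.22)]
wheel_40_center top [([395.0, 267.0, 417.0, 290.0], 0.57), ([248.0, 272.0, 265.0, 289.0], 0.44)]
wheel_33_center top [([207.0, 276.0, 216.0, 288.0], 0.68), ([376.0, 185.0, 407.0, 222.0], 0.35)]
vial_a top []
```

View pics/t0.png

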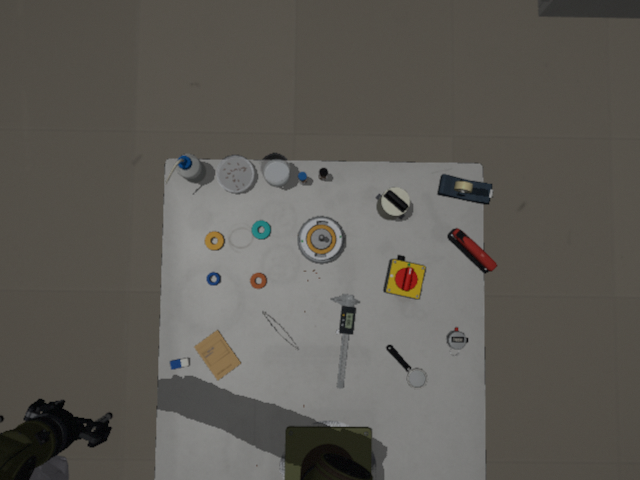

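View pics/s0.png

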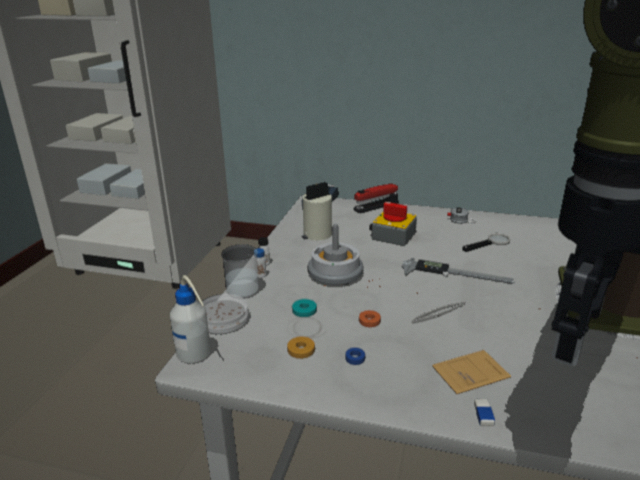

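Run:
```python
import cv2
im=cv2.imread('pics/t0.png')
cv2.imwrite('pics/t0c.png',cv2.resize(im[150:310,190:440],None,fx=3.2,fy=3.2,interpolation=cv2.INTER_CUBIC))
```

```text
(no output)
```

View pics/t0c.png

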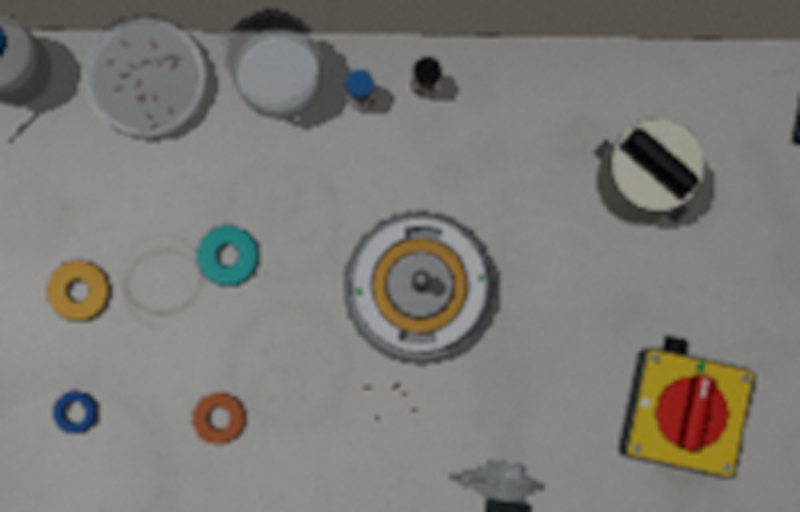

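The top picture shows:
- Brass wheel at (214,241).
- Teal ring of the same size at (261,230).
- Terracotta wheel at (258,281).
- Blue wheel at (214,279).
- Mill at (321,240), with its gaps at the top and bottom.
- Cover at (394,203).
- Isolator at (405,279), on.

There is no dark grey wheel. Of the two 47 mm rings, brass (214,241) and teal (261,230), the brass one is meant. I'll measure precisely next.

```bash
cat >> h.py <<'E'
def seg(im,lo,hi,roi=None):
    hsv=cv2.cvtColor(im,cv2.COLOR_RGB2HSV)
    m=cv2.inRange(hsv,np.array(lo),np.array(hi))
    if roi is not None:
        k=np.zeros_like(m);l,t,r,b=roi;k[t:b,l:r]=255;m&=k
    n,lab,st,_=cv2.connectedComponentsWithStats(m)
    i=1+np.argmax(st[1:,4]); mm=(lab==i).astype(np.uint8)
    cs,_=cv2.findContours(mm,cv2.RETR_EXTERNAL,cv2.CHAIN_APPROX_NONE)
    c=max(cs,key=cv2.contourArea)
    return c,st[i]
HS={'brass':((12,120,100),(28,255,255)),'terra':((3,130,80),(11,255,255)),'blue':((105,130,40),(125,255,255)),'teal':((80,100,60),(98,255,255))}
ROI={'top':(195,200,300,310),'side':(270,285,420,385)}
def wheel(cam,im,col,z=0.010):
    c,st=seg(im,*HS[col],ROI[cam]); (u,v),r=cv2.minEnclosingCircle(c)
    e=cv2.fitEllipse(c); return e,st
E
python3 - <<'E'
from h import *
for cam,fn in(('top','t0'),('side','s0')):
    im=cv2.imread(f'pics/{fn}.png')[:,:,::-1].copy()
    for c in HS:
        try:
            e,st=wheel(cam,im,c); print(cam,c,np.round(e[0],1),np.round(e[1],1),st, np.round(ray(cam,e[0],.009)*1000,1))
        except Exception as x: print(c,x)
im=cv2.imread('pics/t0.png')
a=cv2.resize(im[205:275,285:355],None,fx=8,fy=8,interpolation=cv2.INTER_CUBIC);cv2.imwrite('pics/mill.png',a)
a=cv2.resize(im[180:230,365:420],None,fx=10,fy=10,interpolation=cv2.INTER_CUBIC);cv2.imwrite('pics/cov.png',a)
a=cv2.resize(im[250:305,378:433],None,fx=10,fy=10,interpolation=cv2.INTER_CUBIC);cv2.imwrite('pics/iso.png',a)
im=cv2.imread('pics/s0.png')
a=cv2.resize(im[170:290,280:430],None,fx=5,fy=5,interpolation=cv2.INTER_CUBIC);cv2.imwrite('pics/side0.png',a)
E
```

```text
top brass [214.1 240.4] [17.5 17.7] [205 232  19  18 224] [545.5 281.7   9. ]
top terra [258.1 280.2] [14.3 14.6] [251 273  15  15 141] [449.8 172.6   9. ]
top blue [213.  278.4] [11.4 12.3] [207 273  13  12  82] [453.1 281.8   9. ]
top teal [260.9 229.5] [17.5 18.1] [252 221  19  18 234] [573.8 168.    9. ]
side brass [300.4 346.6] [20.2 25.6] [288 337  27  21 408] [546.9 285.3   9. ]
side terra [369.4 318.2] [15.3 20.2] [360 311  20  16 264] [450.4 177.1   9. ]
side blue [354.9 355.6] [15.4 18.1] [346 348  19  16 224] [453.8 285.8   9. ]
side teal [303.9 307.5] [17.3 24. ] [292 299  25  18 355] [574.7 172.7   9. ]
```

View pics/mill.png

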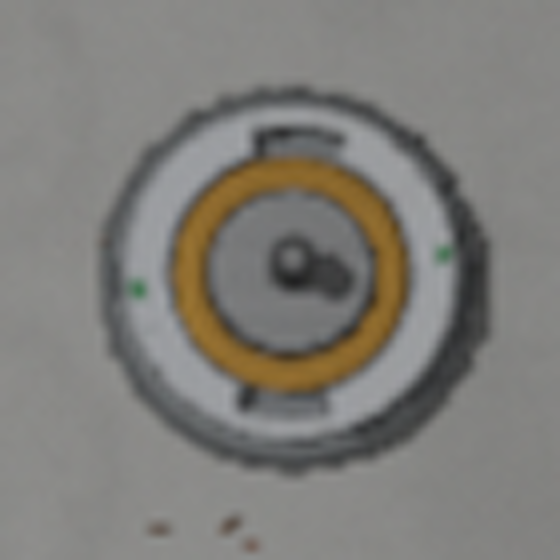

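View pics/cov.png

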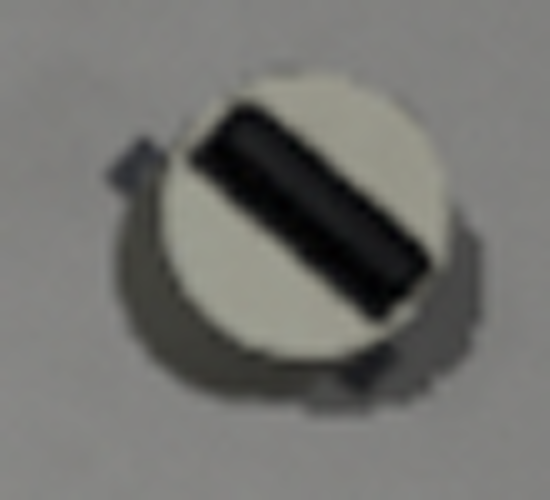

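View pics/iso.png

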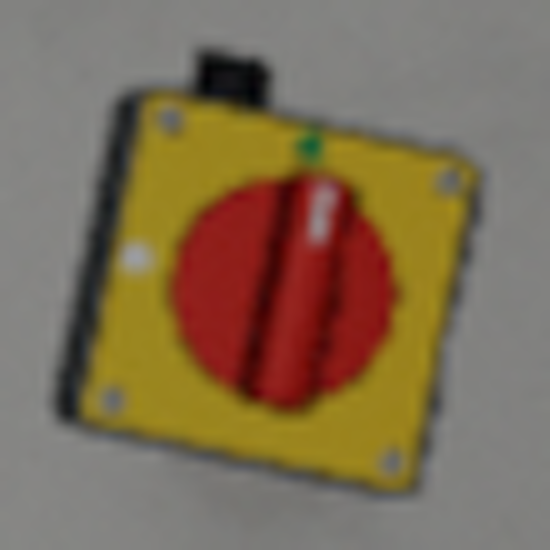

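View pics/side0.png

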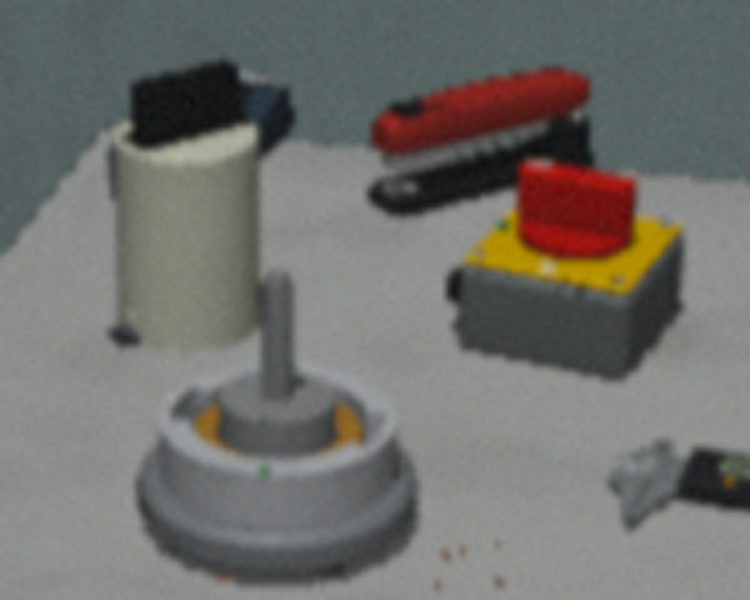

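```bash
cat >> h.py <<'E'
def cp(u,v,f,ox,oy): return ((u+.5)/f-.5+ox,(v+.5)/f-.5+oy)
E
python3 - <<'E'
from h import *
I=lambda u,v,z:ray('top',cp(u,v,10,378,250),z)
sc=[(170,120),(450,180),(112,400),(392,462)]
P=[I(*s,.048) for s in sc];print('iso',np.round(np.mean(P,0)*1000,1)); d=P[0]-P[2]+P[1]-P[3];print('ang',np.degrees(np.arctan2(d[1],d[0])), np.linalg.norm(P[0]-P[2]))
d=I(325,180,.083)-I(285,405,.083);print('bar',np.round((I(325,180,.083)+I(285,405,.083))*500,1),np.degrees(np.arctan2(d[1],d[0])))
M=lambda u,v,z:ray('top',cp(u,v,8,285,205),z)
print('dots',np.round(1000*(M(138,289,.048)+M(444,254,.048))/2,1)); d=M(444,254,.048)-M(138,289,.048);print(np.degrees(np.arctan2(d[1],d[0])),np.linalg.norm(d)*1000)
print('collar', np.round(1000*M(291,265,.048),1),'ring',np.round(1000*M(291,274,.042),1),'tip',np.round(1000*M(294,256,.112),1))
print('gaps',np.round(1000*M(300,140,.045),1),np.round(1000*M(287,402,.045),1)); d=M(300,140,.045)-M(287,402,.045);print(np.degrees(np.arctan2(d[1],d[0])))
C=lambda u,v,z:ray('top',cp(u,v,10,365,180),z)
a,b=C(225,130,.128),C(408,290,.128);print('handle',np.round((a+b)*500,1),np.degrees(np.arctan2((a-b)[1],(a-b)[0])))
print('covtop',np.round(1000*C(305,215,.098),1)); a,b=C(137,167,.006),C(368,365,.006);print('lugs',np.round(500*(a+b),1),np.linalg.norm(a-b),np.degrees(np.arctan2((a-b)[1],(a-b)[0])))
# side views
S=lambda u,v,z:np.round(1000*ray('side',cp(u,v,5,280,170),z),1)
print('side tip',S(277,270,.114)); print('iso bar top',S(577,172,.083)); print('cov handle top',S(186,76,.128))
E
```

```text
iso [ 457.8 -180.6   48. ]
ang -11.713102979535758 0.06779193014738935
bar [ 457.5 -180.3   83. ] -10.148131407790597
dots [550.7  21.4  48. ]
-82.77453150448731 91.61255106363186
collar [552.6  21.5  48. ] ring [550.4  21.3  42. ] tip [550.8  21.6 112. ]
gaps [590.3  19.1  45. ] [512.   22.2  45. ]
-2.210191131862648
handle [ 632.9 -145.9  128. ] 49.13742245445052
covtop [ 635.9 -147.7   98. ]
lugs [ 635.7 -148.4    6. ] 0.0750229191895358 49.738926505344565
side tip [552.7  20.2 114. ]
iso bar top [ 459.5 -179.6   83. ]
cov handle top [ 636.2 -143.8  128. ]
```

```bash
cat >> h.py <<'E'
def plan(x,y,z,yaw=None,flip=False):
    """yaw deg of tool y axis; tool pointing down"""
    s=get_state();R=Rn.from_rotvec(s['eef_rot']).as_matrix();p=np.array(s['tcp_pos'])
    y0=np.degrees(np.arctan2(R[1,1],R[0,1]))
    if yaw is None: yaw=y0
    else:
        d=(yaw-y0+90)%180-90
        if flip: d-=180*np.sign(d)
        yaw=y0+d
    c,sn=np.cos(np.radians(yaw)),np.sin(np.radians(yaw))
    Y=np.array([c,sn,0]);Z=np.array([0,0,-1.]);X=np.cross(Y,Z)
    T=np.stack([X,Y,Z],1)
    sh=R.T@(np.array([x,y,z])-p)/.15; tu=Rn.from_matrix(R.T@T).as_rotvec()/np.pi
    print('row',np.round(sh,4).tolist(),np.round(tu,4).tolist(),'yaw now',round(y0,1),'->',round(yaw,1),'q',np.round(s['q'],2)[[0,5]],'t',round(float(s['time']),1),'rows>=',int(np.ceil(max(np.linalg.norm(sh)*3,np.linalg.norm(tu)*180/8.59))))
E
python3 -c "
from h import *
plan(.458,-.18,.2,78.8)
plan(.458,-.18,.2,78.8,True)
R=Rn.from_rotvec(get_state()['eef_rot']).as_matrix();print(R.round(3))"
```

```text
row [-3.2805, -3.5251, 0.302] [-0.0, -0.0, -0.0545] yaw now 69.0 -> 78.8 q [1.2  1.57] t 0.5 rows>= 15
row [-3.2805, -3.5251, 0.302] [-0.0, 0.0, 0.9455] yaw now 69.0 -> -101.2 q [1.2  1.57] t 0.5 rows>= 20
[[-0.933  0.359 -0.   ]
 [ 0.359  0.933 -0.   ]
 [ 0.    -0.    -1.   ]]
```

>>> {"api": "step_arm", "payload": {
  "moves": [
    [[-0.82,-0.88,0,0,0,0],[-0.82,-0.88,0,0,0,0],[-0.82,-0.88,0,0,0,0],[-0.82,-0.88,0,0,0,0]]
  ],
  "hand": 40
}}

```text
time: 0.9
tcp_pos: [0.2558, 0.3197, 0.2452]
eef_rot: [0.575, 3.088, -0.002]
ft_force: [1.0, -0.5, -0.1]
gripper_width: 0.0398
```

>>> {"api": "step_arm", "payload": {
  "moves": [
    [[-0.82,-0.88,0,0,0,0],[-0.82,-0.88,0,0,0,0],[-0.82,-0.88,0,0,0,0],[-0.82,-0.88,0,0,0,0]]
  ]
}}

```text
time: 1.3
tcp_pos: [0.3234, 0.1498, 0.2458]
eef_rot: [0.577, 3.087, -0.002]
ft_force: [1.1, -0.0, 0.2]
gripper_width: 0.04
```

>>> {"api": "step_arm", "payload": {
  "moves": [
    [[-0.82,-0.88,0,0,0,0],[-0.82,-0.88,0,0,0,0],[-0.82,-0.88,0,0,0,0],[-0.82,-0.88,0,0,0,0]]
  ]
}}

```text
time: 1.7
tcp_pos: [0.3914, -0.0206, 0.2465]
eef_rot: [0.581, 3.084, -0.003]
ft_force: [-0.2, 0.9, -0.1]
gripper_width: 0.0403
```

```bash
python3 -c "
from h import *
plan(.458,-.18,.12,78.8)"
```

```text
row [-0.7975, -0.8275, 0.8468] [-0.0005, 0.001, -0.0562] yaw now 68.7 -> 78.8 q [-0.05  0.32] t 1.7 rows>= 5
```

>>> {"api": "step_arm", "payload": {
  "moves": [
    [[-0.7975,-0.8275,0.2,0,0,-0.056],[-0.7975,-0.8275,0.2,0,0,-0.056],[-0.7975,-0.8275,0.5,0,0,-0.056],[-0.7975,-0.8275,0.8,0,0,-0.056],[-0.7975,-0.8275,0.847,0,0,-0.056],[-0.7975,-0.8275,0.847,0,0,-0.056],[-0.7975,-0.8275,0.847,0,0,-0.056]]
  ]
}}

```text
time: 2.4
tcp_pos: [0.4571, -0.1796, 0.1196]
eef_rot: [0.309, 3.126, -0.001]
ft_force: [0.2, 0.9, -0.5]
gripper_width: 0.0396
```

Run:
```python
from h import *
a=snap('top','t1');b=snap('side','s1')
o=np.hstack([cv2.resize(a[220:320,350:450],(400,400),interpolation=2),cv2.resize(b[150:250,340:440],(400,400),interpolation=2)])
cv2.imwrite('pics/c1.png',o[:,:,::-1])
plan(.458,-.18,.072,78.8)
```

```text
row [0.0061, -0.0026, 0.3309] [-0.0006, 0.0016, -0.0] yaw now 78.8 -> 78.8 q [-0.37 -0.18] t 2.5 rows>= 1
```

View pics/c1.png

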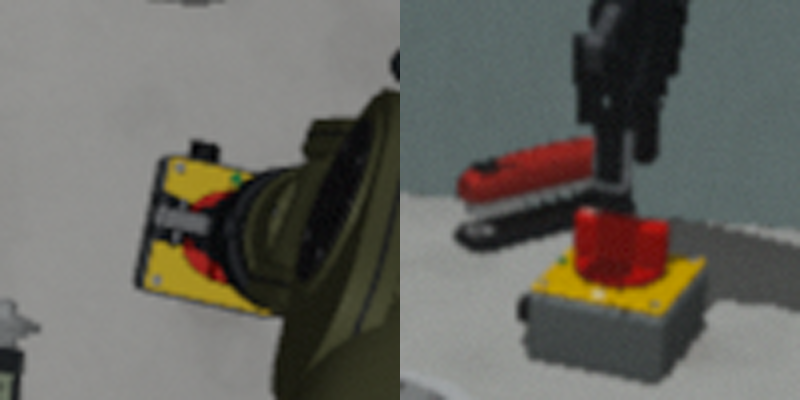

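The gripper stands centred over the red bar in both views (side picture about (495,205)/4). Next I go down and close.

>>> {"api": "step_arm", "payload": {
  "moves": [
    [[0.006,-0.003,0.16,0,0,0],[0.006,-0.003,0.318,0,0,0],[0.006,-0.003,0.318,0,0,0]]
  ]
}}

```text
time: 2.8
tcp_pos: [0.4571, -0.1788, 0.0739]
eef_rot: [0.304, 3.123, -0.003]
ft_force: [-1.4, 0.3, 0.2]
gripper_width: 0.0401
```

>>> {"api": "step_arm", "payload": {
  "moves": [
    [[0,0,0,0,0,0],[0,0,0,0,0,0],[0,0,0,0,0,0],[0,0,0,0,0,0],[0,0,0,0,0,0]]
  ],
  "hand": 8,
  "newtons": 40
}}

```text
time: 3.3
tcp_pos: [0.4583, -0.1785, 0.0759]
eef_rot: [0.303, 3.12, -0.002]
ft_force: [-0.8, 3.3, 7.8]
gripper_width: 0.0129
```

>>> {"api": "step_arm", "payload": {
  "moves": [
    [[0,0,0,0,0,-0.045],[0,0,0,0,0,-0.09],[0,0,0,0,0,-0.135],[0,0,0,0,0,-0.18],[0,0,0,0,0,-0.225],[0,0,0,0,0,-0.27],[0,0,0,0,0,-0.315],[0,0,0,0,0,-0.36]]
  ]
}}

```text
time: 4.1
tcp_pos: [0.4584, -0.1787, 0.076]
eef_rot: [-1.425, 2.795, -0.008]
ft_force: [1.7, -0.6, -7.3]
gripper_width: 0.0129
```

>>> {"api": "step_arm", "payload": {
  "moves": [
    [[0,0,0,0,0,-0.045],[0,0,0,0,0,-0.09],[0,0,0,0,0,-0.13],[0,0,0,0,0,-0.14],[0,0,0,0,0,-0.14]]
  ]
}}

```text
time: 4.6
tcp_pos: [0.4585, -0.1788, 0.0761]
eef_rot: [-1.999, 2.419, -0.01]
ft_force: [2.2, -0.5, -6.9]
gripper_width: 0.0131
```

Run:
```python
from h import *
s=get_state();print(s['ft_force'].round(1),s['ft_torque'].round(2),s['tcp_pos'])
plan(.458,-.18,.13,168.8)
```

```text
[ 2.2 -0.5 -6.9] [ 0.05 -0.17 -0.5 ] [ 0.45854348 -0.17881888  0.0760642 ]
row [0.0088, -0.0005, -0.3596] [-0.0023, -0.0003, 0.002] yaw now 169.2 -> 168.8 q [-0.37 -1.75] t 4.6 rows>= 2
```

>>> {"api": "step_arm", "payload": {
  "moves": [
    [[0,0,0,0,0,0],[0,0,0,0,0,0],[0,0,0,0,0,0],[0,0,-0.3,0,0,0],[0,0,-0.6,0,0,0],[0,0,-0.9,0,0,0]]
  ],
  "hand": 40
}}

```text
time: 5.2
tcp_pos: [0.4572, -0.1783, 0.2129]
eef_rot: [-1.999, 2.419, -0.009]
ft_force: [1.1, -1.4, -0.6]
gripper_width: 0.0399
```

>>> {"api": "step_arm", "payload": {
  "moves": [
    [[0,0.9,0,0,0,0],[0,0.9,0,0,0,0],[0,0.9,0,0,0,0]]
  ]
}}

```text
time: 5.5
tcp_pos: [0.322, -0.1521, 0.2125]
eef_rot: [-2.0, 2.419, -0.01]
ft_force: [0.6, 0.0, 0.8]
gripper_width: 0.04
```

Run:
```python
from h import *
a=snap('top','t2');b=snap('side','s2')
o=np.hstack([cv2.resize(a[220:320,350:450],(400,400),interpolation=2),cv2.resize(b[150:250,340:440],(400,400),interpolation=2)])
cv2.imwrite('pics/c2.png',o[:,:,::-1]); s=get_state();print(s['tcp_pos'],s['time'])
```

```text
[ 0.31936083 -0.15107942  0.21185427] 5.6
```

View pics/c2.png

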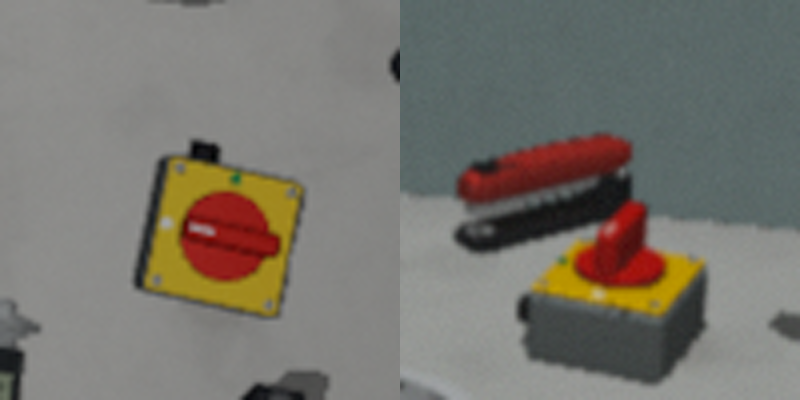

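View pics/t2.png

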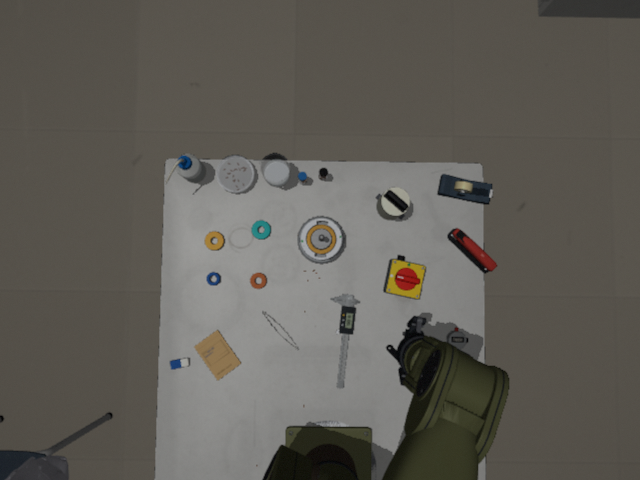

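Run:
```python
from h import *
b=cv2.imread('pics/t2.png');cv2.imwrite('pics/wc.png',cv2.resize(b[210:300,195:285],None,fx=6,fy=6,interpolation=2))
plan(.5465,.2834,.2,180)
```

```text
row [-3.1308, -0.9385, 0.0806] [-0.001, -0.0003, -0.0606] yaw now 169.1 -> 180.0 q [-0.44 -1.82] t 5.6 rows>= 10
```

View pics/wc.png

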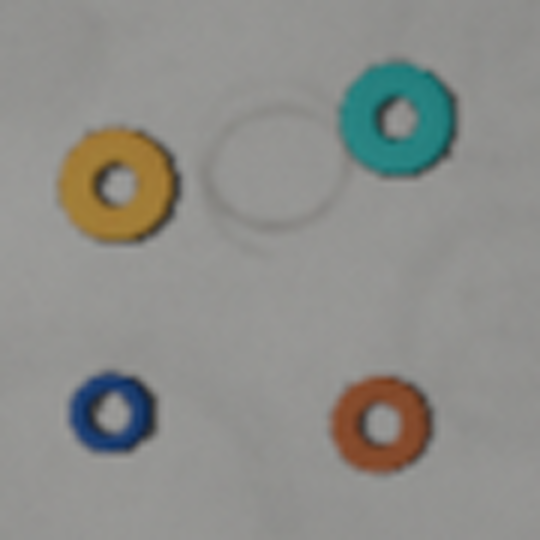

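The crop shows the brass ring at (214,241), which is the one meant. Teal is the look-alike. Terracotta and blue are as described.

>>> {"api": "step_arm", "payload": {
  "moves": [
    [[-1,-0.3,0,0,0,-0.02],[-1,-0.3,0,0,0,-0.04],[-1,-0.3,0,0,0,-0.06],[-1,-0.3,0,0,0,-0.06]]
  ],
  "hand": 62
}}

```text
time: 6.0
tcp_pos: [0.3954, -0.0082, 0.2127]
eef_rot: [-2.224, 2.211, -0.007]
ft_force: [-0.4, 0.2, 0.9]
gripper_width: 0.0618
```

>>> {"api": "step_arm", "payload": {
  "moves": [
    [[-1,-0.3,0,0,0,0],[-1,-0.3,0,0,0,0],[-1,-0.3,0,0,0,0],[-1,-0.3,0,0,0,0]]
  ]
}}

```text
time: 6.4
tcp_pos: [0.442, 0.1461, 0.2135]
eef_rot: [-2.226, 2.204, -0.008]
ft_force: [0.1, -0.1, 0.1]
gripper_width: 0.0617
```

Run:
```python
from h import *
plan(.5465,.2834,.1,180)
```

```text
row [-0.906, -0.6982, 0.7665] [-0.0033, 0.0009, 0.0033] yaw now -179.4 -> -180.0 q [ 0.32 -1.26] t 6.4 rows>= 5
```

>>> {"api": "step_arm", "payload": {
  "moves": [
    [[-0.906,-0.698,0.1,-0.003,0,0.003],[-0.906,-0.698,0.1,-0.003,0,0.003],[-0.906,-0.698,0.2,-0.003,0,0.003],[-0.906,-0.698,0.5,-0.003,0,0.003],[-0.906,-0.698,0.766,-0.003,0,0.003],[-0.906,-0.698,0.766,-0.003,0,0.003],[-0.906,-0.698,0.766,-0.003,0,0.003]]
  ]
}}

```text
time: 7.1
tcp_pos: [0.5458, 0.282, 0.0994]
eef_rot: [2.221, -2.221, -0.003]
ft_force: [-0.1, 0.3, 1.0]
gripper_width: 0.062
```

Run:
```python
from h import *
b=snap('side','s3');cv2.imwrite('pics/c3.png',cv2.resize(b[270:390,240:400],None,fx=4,fy=4,interpolation=2)[:,:,::-1])
plan(.5465,.2834,.018,180)
```

```text
row [-0.0031, 0.0052, 0.5561] [-0.0005, 0.0009, -0.0001] yaw now 180.0 -> 180.0 q [ 0.48 -1.09] t 7.2 rows>= 2
```

View pics/c3.png

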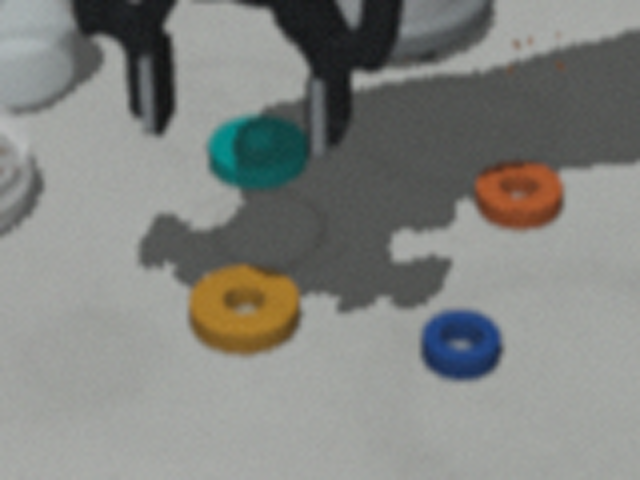

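Fingers are straddling it in x and there is nothing in the way. Next I go down, close, open, turn 90° and close again to centre the wheel.

>>> {"api": "step_arm", "payload": {
  "moves": [
    [[-0.003,0.005,0.3,0,0,0],[-0.003,0.005,0.5,0,0,0],[-0.003,0.005,0.549,0,0,0],[-0.003,0.005,0.549,0,0,0]]
  ]
}}

```text
time: 7.55
tcp_pos: [0.5472, 0.283, 0.0205]
eef_rot: [-2.217, 2.22, 0.001]
ft_force: [-0.9, 0.1, -0.3]
gripper_width: 0.062
```

>>> {"api": "step_arm", "payload": {
  "moves": [
    [[0,0,0,0,0,0],[0,0,0,0,0,0],[0,0,0,0,0,0],[0,0,0,0,0,0]]
  ],
  "hand": 44,
  "newtons": 25
}}

```text
time: 7.95
tcp_pos: [0.5481, 0.2838, 0.0239]
eef_rot: [-2.215, 2.217, 0.0]
ft_force: [-3.7, -0.9, 5.5]
gripper_width: 0.0445
```

>>> {"api": "step_arm", "payload": {
  "moves": [
    [[0,0,0,0,0,0],[0,0,0,0,0,0],[0,0,-0.15,0,0,0],[0,0,-0.15,0,0,0.045],[0,0,-0.15,0,0,0.09],[0,0,-0.15,0,0,0.135],[0,0,-0.15,0,0,0.18],[0,0,-0.15,0,0,0.225]]
  ],
  "hand": 62
}}

```text
time: 8.75
tcp_pos: [0.5487, 0.284, 0.0472]
eef_rot: [-1.302, 2.849, 0.004]
ft_force: [0.2, 0.4, -1.4]
gripper_width: 0.0621
```

Run:
```python
from h import *
plan(.5465,.2834,.018,90)
```

```text
row [0.0142, 0.0087, 0.1945] [0.0009, 0.0029, 0.2728] yaw now 139.1 -> 90.0 q [ 0.48 -0.38] t 8.8 rows>= 6
```

Run:
```python
from h import *
b=snap('side','s4');cv2.imwrite('pics/c4.png',cv2.resize(b[270:390,240:400],None,fx=4,fy=4,interpolation=2)[:,:,::-1])
```

```text
(no output)
```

View pics/c4.png

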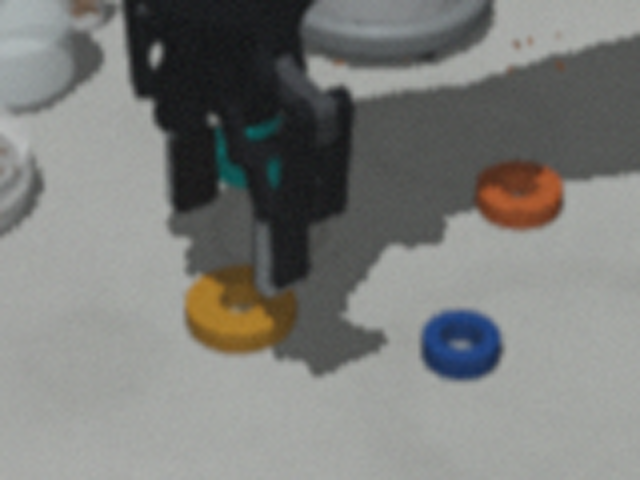

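>>> {"api": "step_arm", "payload": {
  "moves": [
    [[-0.002,0.005,0,0,0.003,0.045],[-0.002,0.005,0,0,0.003,0.09],[-0.002,0.005,0,0,0.003,0.135],[-0.002,0.005,0,0,0.003,0.18],[-0.002,0.005,0,0,0.003,0.225],[-0.002,0.005,0,0,0.003,0.273],[-0.002,0.005,0,0,0.003,0.273]]
  ]
}}

```text
time: 9.5
tcp_pos: [0.5488, 0.2849, 0.0477]
eef_rot: [-0.003, -3.141, -0.004]
ft_force: [-0.0, 0.1, 0.4]
gripper_width: 0.0621
```

Run:
```python
from h import *
plan(.548,.2838,.021,90)
```

```text
row [0.0055, -0.0077, 0.1781] [0.0009, -0.0001, -0.0006] yaw now 89.9 -> 90.0 q [0.48 0.48] t 9.5 rows>= 1
```

>>> {"api": "step_arm", "payload": {
  "moves": [
    [[0.005,-0.007,0.1,0,0,0],[0.005,-0.007,0.175,0,0,0],[0.005,-0.007,0.175,0,0,0]]
  ]
}}

```text
time: 9.8
tcp_pos: [0.5467, 0.2832, 0.0198]
eef_rot: [0.001, -3.138, -0.002]
ft_force: [0.0, -0.4, -0.0]
gripper_width: 0.0622
```

>>> {"api": "step_arm", "payload": {
  "moves": [
    [[0,0,0,0,0,0],[0,0,0,0,0,0],[0,0,0,0,0,0],[0,0,0,0,0,0],[0,0,0,0,0,0]]
  ],
  "hand": 30,
  "newtons": 40
}}

```text
time: 10.3
tcp_pos: [0.547, 0.2833, 0.0201]
eef_rot: [0.001, -3.139, -0.002]
ft_force: [0.8, 0.0, 0.8]
gripper_width: 0.0439
```

>>> {"api": "step_arm", "payload": {
  "moves": [
    [[0,0,-0.3,0,0,0],[0,0,-0.6,0,0,0],[0,0,-0.9,0,0,0],[0,0,-0.95,0,0,0],[0,0,-0.95,0,0,0]]
  ]
}}

```text
time: 10.8
tcp_pos: [0.5487, 0.2838, 0.1649]
eef_rot: [-0.001, 3.14, 0.006]
ft_force: [0.2, 0.2, -1.5]
gripper_width: 0.044
```

Run:
```python
from h import *
a=snap('top','t5');b=snap('side','s5')
cv2.imwrite('pics/c5.png',np.hstack([cv2.resize(b[200:360,200:360],(400,400),interpolation=2),cv2.resize(a[180:260,180:260],(400,400),interpolation=2)])[:,:,::-1])
# overlay for mill, upsampled
def ov(im,cam,cx,cy,x0,y0,w,f):
    o=cv2.resize(im[y0:y0+w,x0:x0+w],None,fx=f,fy=f,interpolation=2)[:,:,::-1].copy()
    for r,z,col in((49,.048,(255,0,0)),(36.5,.048,(0,0,255)),(24,.058,(0,255,0)),(6.5,.058,(255,0,255)),(58,.024,(0,255,255)),(3,.114,(255,0,255))):
        t=np.linspace(0,2*np.pi,90)
        pts=np.array([proj(cam,(cx+r/1e3*np.cos(a),cy+r/1e3*np.sin(a),z)) for a in t])
        pts=((pts-[x0,y0]+.5)*f-.5).round().astype(int)
        cv2.polylines(o,[pts],True,col,1)
    return o
A=cv2.imread('pics/t0.png')[:,:,::-1].copy();B=cv2.imread('pics/s0.png')[:,:,::-1].copy()
for nm,im,cam,c,(x0,y0,w,f) in(('mt',A,'top',(.5507,.0214),(291,210,60,9)),('ms',B,'side',(.552,.0214),(300,218,72,8))):
    cv2.imwrite(f'pics/{nm}.png',ov(im,cam,*c,x0,y0,w,f))
s=get_state();print(s['tcp_pos'],s['gripper_width'])
```

```text
[0.54653862 0.28269132 0.16133221] 0.04391041150039494
```

View pics/c5.png

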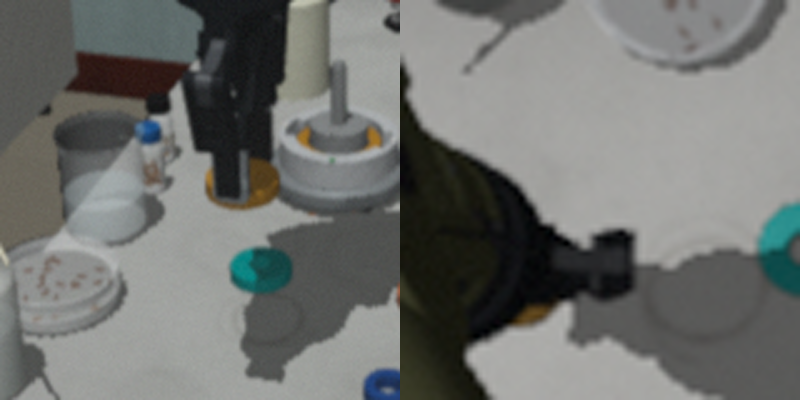

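View pics/mt.png

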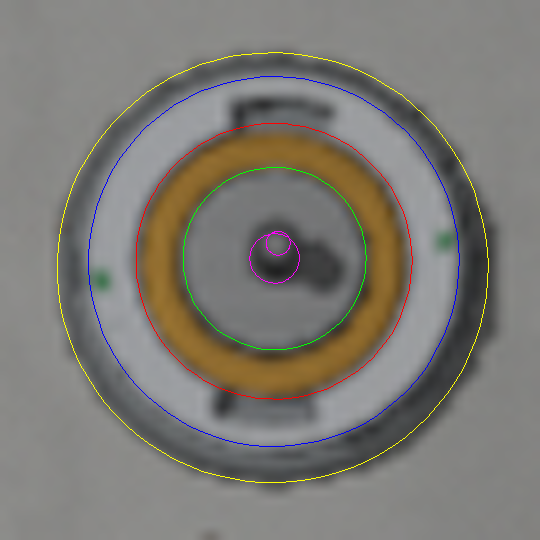

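View pics/ms.png

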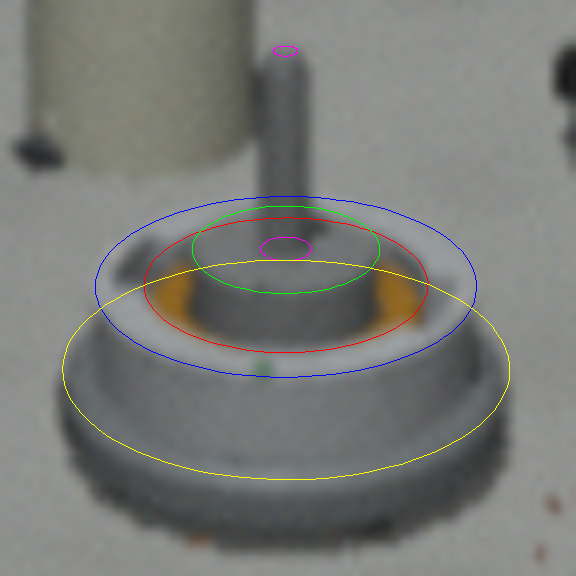

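Run:
```python
from h import *
plan(.5507,.0231,.165,90)
```

```text
row [-0.026, -1.7306, -0.0256] [0.0002, -0.0015, 0.0003] yaw now 90.1 -> 90.0 q [0.48 0.48] t 10.9 rows>= 6
```

>>> {"api": "step_arm", "payload": {
  "moves": [
    [[-0.013,-0.865,-0.025,0,0,0],[-0.013,-0.865,-0.025,0,0,0],[-0.013,-0.865,-0.025,0,0,0],[-0.013,-0.865,-0.025,0,0,0]]
  ]
}}

```text
time: 11.3
tcp_pos: [0.5464, 0.1488, 0.1624]
eef_rot: [-0.006, -3.131, 0.004]
ft_force: [0.2, 0.7, -0.9]
gripper_width: 0.0436
```

>>> {"api": "step_arm", "payload": {
  "moves": [
    [[-0.013,-0.865,0,0,0,0],[-0.013,-0.865,0,0,0,0],[-0.013,-0.865,0,0,0,0],[-0.013,-0.865,0,0,0,0],[-0.013,-0.865,0,0,0,0]]
  ]
}}

```text
time: 11.8
tcp_pos: [0.547, 0.019, 0.161]
eef_rot: [-0.008, -3.128, 0.002]
ft_force: [0.2, 0.8, -0.5]
gripper_width: 0.0437
```

Run:
```python
from h import *
a=snap('top','t6');b=snap('side','s6')
cv2.imwrite('pics/c6.png',np.hstack([cv2.resize(b[200:300,290:390],(400,400),interpolation=2),cv2.resize(a[200:280,280:360],(400,400),interpolation=2)])[:,:,::-1])
plan(.5507,.0231,.14,90)
print(get_state()['tcp_pos'])
```

```text
row [-0.0236, 0.02, 0.144] [-0.0006, -0.0039, -0.0008] yaw now 89.9 -> 90.0 q [0.04 0.04] t 11.9 rows>= 1
[0.54742079 0.0201395  0.16165145]
```

View pics/c6.png

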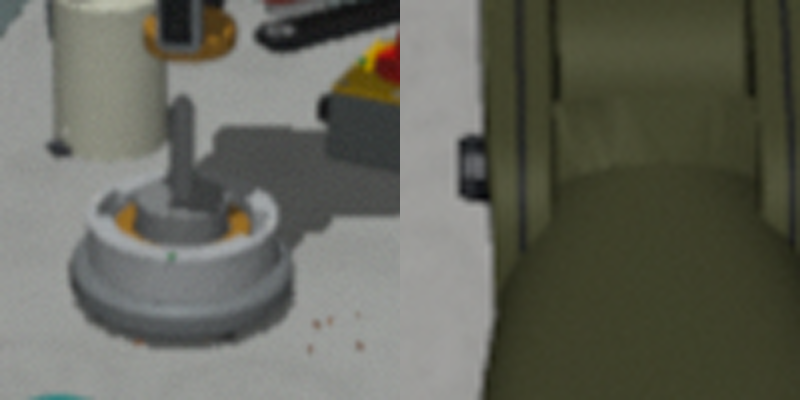

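Run:
```python
from h import *
im=cv2.imread('pics/s6.png')[:,:,::-1].copy()
c,st=seg(im,(10,110,40),(28,255,255),(310,180,360,218));print(st)
for x,y in((.5474,.0201),(.5485,.0201),(.5507,.0231),(.5518,.0231)):
    print(x,y,proj('side',(x,y,.148)),proj('side',(x,y,.1)),proj('side',(x,y,.07)))
# spindle columns
g=im[222:252].astype(int).sum(2)
for r in (226,232,238,244): print(r,im[r,326:346].sum(1)//3)
```

```text
[326 201  23  14 125]
0.5474 0.0201 [337.59476386 208.2785279 ] [337.58277409 230.13847894] [337.57551522 243.37297548]
0.5485 0.0201 [337.05369736 208.22641124] [337.05226512 230.08220861] [337.05139801 243.31429043]
0.5507 0.0231 [335.60956421 208.71400803] [335.63635358 230.601648  ] [335.65257161 243.85220698]
0.5518 0.0231 [335.06806375 208.66169814] [335.10542743 230.54517479] [335.1280472  243.79331377]
226 [110 108 106  97  89  85  92  81  77  77  75  80 113 144 151 153 149 150
 149 152]
232 [111 108 104  94  87  78  66  69  74  77  76  78 106 142 150 151 151 145
 119  94]
238 [122 126 133 142 149 145 104  76  70  77  76  78 107 142 145 126 110  88
  76  76]
244 [156 153 150 143 123  97  71  70  73  77  74  69  66  65  71  75  76  79
  80  81]
```

>>> {"api": "step_arm", "payload": {
  "moves": [
    [[-0.024,0.02,0,0,0,0],[-0.024,0.02,0,0,0,0],[-0.024,0.02,0,0,0,0]]
  ]
}}

```text
time: 12.2
tcp_pos: [0.5511, 0.0242, 0.1615]
eef_rot: [-0.001, -3.129, 0.003]
ft_force: [-0.1, 0.1, 0.0]
gripper_width: 0.0439
```

Run:
```python
from h import *
plan(.5507,.0231,.12,90)
print(get_state()['tcp_pos'])
```

```text
row [-0.0005, -0.0068, 0.2764] [-0.0005, -0.0039, -0.0003] yaw now 89.9 -> 90.0 q [0.04 0.05] t 12.2 rows>= 1
[0.551147   0.02419694 0.16145932]
```

>>> {"api": "step_arm", "payload": {
  "moves": [
    [[0,-0.005,0.1,0,-0.004,0],[0,-0.005,0.2,0,-0.004,0],[0,-0.005,0.3,0,-0.004,0],[0,-0.005,0.3,0,-0.004,0]]
  ]
}}

```text
time: 12.6
tcp_pos: [0.5488, 0.0236, 0.1147]
eef_rot: [-0.0, -3.138, 0.003]
ft_force: [-0.1, 0.1, -0.3]
gripper_width: 0.0437
```

Run:
```python
from h import *
b=snap('side','s7')
cv2.imwrite('pics/c7.png',cv2.resize(b[200:300,290:390],(600,600),interpolation=2)[:,:,::-1])
plan(.5507,.0231,.08,90)
s=get_state();print(s['tcp_pos'],s['ft_force'],s['gripper_width'])
```

```text
row [-0.0075, -0.0031, 0.2382] [-0.0006, -0.0007, -0.0001] yaw now 90.0 -> 90.0 q [0.04 0.04] t 12.7 rows>= 1
[0.54965466 0.02363128 0.11573836] [0.0508466  0.63144402 0.40412915] 0.04392206939211644
```

View pics/c7.png

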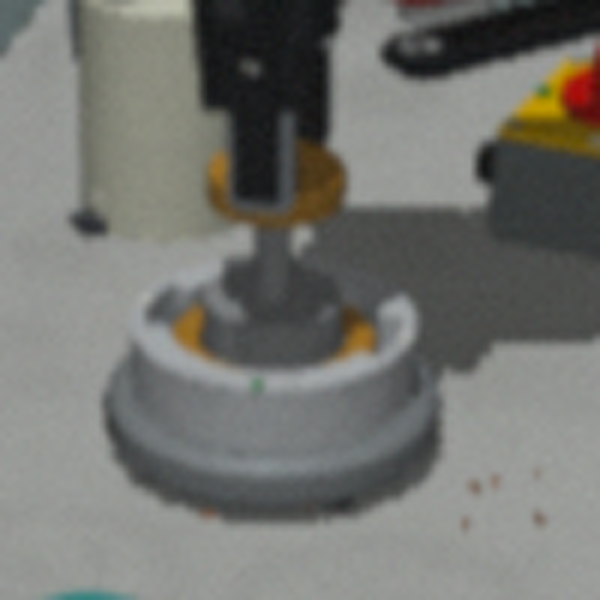

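>>> {"api": "step_arm", "payload": {
  "moves": [
    [[-0.008,-0.003,0.08,0,0,0],[-0.008,-0.003,0.15,0,0,0],[-0.008,-0.003,0.21,0,0,0],[-0.008,-0.003,0.21,0,0,0]]
  ]
}}

```text
time: 13.05
tcp_pos: [0.5497, 0.023, 0.0826]
eef_rot: [-0.001, -3.137, 0.003]
ft_force: [-0.7, -1.1, 0.1]
gripper_width: 0.0436
```

>>> {"api": "step_arm", "payload": {
  "moves": [
    [[0,0,0.01,0,0,0],[0,0,0.02,0,0,0],[0,0,0.03,0,0,0],[0,0,0.03,0,0,0]]
  ]
}}

```text
time: 13.45
tcp_pos: [0.5499, 0.0231, 0.0783]
eef_rot: [-0.001, -3.137, 0.003]
ft_force: [-0.3, -0.2, 0.0]
gripper_width: 0.0439
```

>>> {"api": "step_arm", "payload": {
  "moves": [
    [[0,0,0.01,0,0,0],[0,0,0.015,0,0,0],[0,0,0.015,0,0,0]]
  ]
}}

```text
time: 13.75
tcp_pos: [0.55, 0.023, 0.078]
eef_rot: [-0.001, -3.138, 0.003]
ft_force: [-3.4, -0.4, 11.5]
gripper_width: 0.0439
```

>>> {"api": "step_arm", "payload": {
  "moves": [
    [[0,0,0,0,0,0],[0,0,0,0,0,0],[0,0,0,0,0,0],[0,0,-0.3,0,0,0],[0,0,-0.6,0,0,0],[0,0,-0.8,0,0,0],[0,0,-0.8,0,0,0]]
  ],
  "hand": 56
}}

```text
time: 14.45
tcp_pos: [0.5536, 0.0234, 0.2027]
eef_rot: [0.001, 3.136, -0.002]
ft_force: [-0.3, 0.3, 0.3]
gripper_width: 0.0559
```

>>> {"api": "step_arm", "payload": {
  "moves": [
    [[0,0.9,0,0,0,0],[0,0.9,0,0,0,0],[0,0.9,0,0,0,0],[0,0.9,0,0,0,0]]
  ]
}}

```text
time: 14.85
tcp_pos: [0.5535, 0.1624, 0.2012]
eef_rot: [-0.008, 3.136, -0.0]
ft_force: [-0.3, 0.5, 0.3]
gripper_width: 0.056
```

Run:
```python
from h import *
a=snap('top','t8');b=snap('side','s8')
cv2.imwrite('pics/c8.png',np.hstack([cv2.resize(b[200:300,290:390],(400,400),interpolation=2),cv2.resize(a[200:300,195:295],(400,400),interpolation=2)])[:,:,::-1])
for c in ('terra','blue'):
    for cam,im in(('top',a),('side',b)):
        e,st=wheel(cam,im,c);print(c,cam,np.round(ray(cam,e[0],.009 if cam=='top' else .007)*1000,1),e[1])
plan(.4508,.1743,.1,180)
```

```text
Traceback (most recent call last):
  File "h.py", line 26, in wheel
    c,st=seg(im,*HS[col],ROI[cam]); (u,v),r=cv2.minEnclosingCircle(c)
         ~~~^^^^^^^^^^^^^^^^^^^^^^
  File "h.py", line 19, in seg
    i=1+np.argmax(st[1:,4]); mm=(lab==i).astype(np.uint8)
        ~~~~~~~~~^^^^^^^^^^
ValueError: attempt to get argmax of an empty sequence
```

View pics/c8.png

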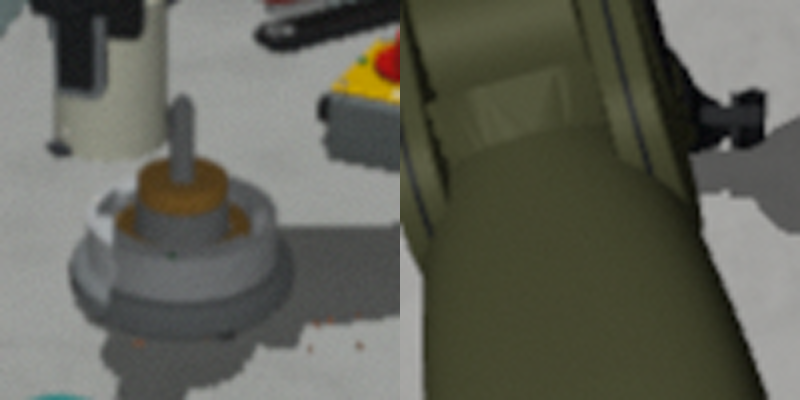

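The brass wheel is seated on the boss (side view, (335,246)). The arm hides terracotta from the top camera, so I use the side camera for it.

Run:
```python
from h import *
b=cv2.imread('pics/s8.png')[:,:,::-1].copy()
for c in ('terra','blue'):
    e,st=wheel('side',b,c);print(c,np.round(ray('side',e[0],.007)*1000,1),np.round(e[1],1),st)
b0=cv2.imread('pics/s0.png')[:,:,::-1].copy()
for c in ('terra','blue'):
    e,st=wheel('side',b0,c);print(c,np.round(ray('side',e[0],.007)*1000,1),np.round(e[1],1),st)
cv2.imwrite('pics/c9.png',cv2.resize(b[280:390,270:420],(600,440),interpolation=2)[:,:,::-1])
plan(.4508,.1743,.1,180)
```

```text
terra [450.8 174.3   7. ] [15.3 20.2] [360 311  20  16 263]
blue [454.5 283.3   7. ] [15.3 17.9] [346 348  19  16 219]
terra [450.9 174.3   7. ] [15.3 20.2] [360 311  20  16 264]
blue [454.3 283.4   7. ] [15.4 18.1] [346 348  19  16 224]
row [0.6842, 0.1057, 0.6715] [-0.0017, 0.0004, -0.4995] yaw now 90.1 -> 180.0 q [0.28 0.28] t 14.9 rows>= 11
```

View pics/c9.png

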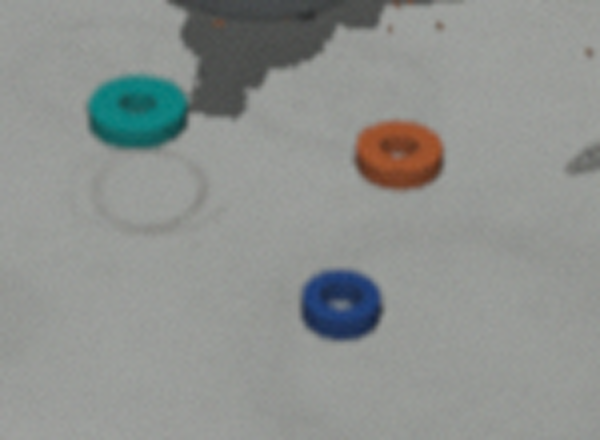

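>>> {"api": "step_arm", "payload": {
  "moves": [
    [[0.684,0.106,0,0,0,-0.045],[0.684,0.106,0,0,0,-0.09],[0.684,0.106,0,0,0,-0.135],[0.684,0.106,0.1,0,0,-0.18],[0.684,0.106,0.3,0,0,-0.225],[0.684,0.106,0.5,0,0,-0.27],[0.684,0.106,0.67,0,0,-0.315],[0.684,0.106,0.67,0,0,-0.36]]
  ]
}}

```text
time: 15.75
tcp_pos: [0.4474, 0.1715, 0.0964]
eef_rot: [1.687, -2.643, 0.005]
ft_force: [-1.0, -0.3, 0.2]
gripper_width: 0.0561
```

Run:
```python
from h import *
plan(.4508,.1743,.06,180)
```

```text
row [-0.0283, -0.0125, 0.2423] [0.0007, -0.0021, -0.1384] yaw now 155.1 -> 180.0 q [ 0.37 -0.77] t 15.8 rows>= 3
```

>>> {"api": "step_arm", "payload": {
  "moves": [
    [[-0.028,-0.0125,0.1,0,-0.002,-0.045],[-0.028,-0.0125,0.2,0,-0.002,-0.09],[-0.028,-0.0125,0.24,0,-0.002,-0.138],[-0.028,-0.0125,0.24,0,-0.002,-0.138],[-0.028,-0.0125,0.24,0,-0.002,-0.138]]
  ]
}}

```text
time: 16.25
tcp_pos: [0.4506, 0.1732, 0.0602]
eef_rot: [2.213, -2.226, -0.003]
ft_force: [0.3, 0.0, 0.1]
gripper_width: 0.0561
```

Run:
```python
from h import *
plan(.4508,.1743,.020,180)
```

```text
row [-0.0077, -0.002, 0.2678] [0.0009, -0.0002, -0.0019] yaw now 179.7 -> 180.0 q [ 0.37 -1.2 ] t 16.2 rows>= 1
```

>>> {"api": "step_arm", "payload": {
  "moves": [
    [[-0.006,-0.002,0.13,0,0,0],[-0.006,-0.002,0.255,0,0,0],[-0.006,-0.002,0.26,0,0,0],[-0.006,-0.002,0.26,0,0,0]]
  ]
}}

```text
time: 16.65
tcp_pos: [0.4508, 0.1737, 0.0215]
eef_rot: [2.211, -2.228, -0.003]
ft_force: [0.5, -0.0, 0.7]
gripper_width: 0.0559
```

>>> {"api": "step_arm", "payload": {
  "moves": [
    [[0,0,0,0,0,0],[0,0,0,0,0,0],[0,0,0,0,0,0],[0,0,0,0,0,0],[0,0,0,0,0,0]]
  ],
  "hand": 25,
  "newtons": 25
}}

```text
time: 17.15
tcp_pos: [0.4516, 0.1739, 0.0229]
eef_rot: [2.212, -2.23, -0.001]
ft_force: [-0.7, -1.1, 5.1]
gripper_width: 0.0371
```

>>> {"api": "step_arm", "payload": {
  "moves": [
    [[0,0,0,0,0,0],[0,0,0,0,0,0],[0,0,-0.15,0,0,0.0],[0,0,-0.15,0,0,0.09],[0,0,-0.15,0,0,0.135],[0,0,-0.15,0,0,0.18],[0,0,-0.15,0,0,0.225],[0,0,-0.15,0,0,0.27]]
  ],
  "hand": 56
}}

```text
time: 17.95
tcp_pos: [0.4518, 0.174, 0.0455]
eef_rot: [1.232, -2.889, -0.0]
ft_force: [0.1, -0.1, 0.5]
gripper_width: 0.0563
```

Run:
```python
from h import *
plan(.4508,.1743,.050,90)
```

```text
row [0.0031, 0.0059, -0.0298] [0.0001, -0.0002, 0.2567] yaw now 136.2 -> 90.0 q [ 0.37 -0.44] t 17.9 rows>= 6
```

>>> {"api": "step_arm", "payload": {
  "moves": [
    [[0,0.002,0,0,0,0.045],[0,0.002,0,0,0,0.09],[0,0.002,0,0,0,0.135],[0,0.002,0,0,0,0.18],[0,0.002,0,0,0,0.225],[0,0.002,0,0,0,0.257],[0,0.002,0,0,0,0.257]]
  ]
}}

```text
time: 18.65
tcp_pos: [0.4516, 0.1743, 0.0456]
eef_rot: [-0.002, -3.141, 0.0]
ft_force: [-1.4, -0.7, -0.3]
gripper_width: 0.0558
```

Run:
```python
from h import *
plan(.4516,.1743,.0215,90)
```

```text
row [0.0001, 0.0002, 0.1606] [-0.0, -0.0002, -0.0003] yaw now 89.9 -> 90.0 q [0.37 0.37] t 18.6 rows>= 1
```

>>> {"api": "step_arm", "payload": {
  "moves": [
    [[0,0,0.1,0,0,0],[0,0,0.16,0,0,0],[0,0,0.16,0,0,0],[0,0,0.16,0,0,0]]
  ]
}}

```text
time: 19.05
tcp_pos: [0.4513, 0.1741, 0.0214]
eef_rot: [-0.0, -3.14, 0.001]
ft_force: [0.6, 0.0, 0.7]
gripper_width: 0.056
```

>>> {"api": "step_arm", "payload": {
  "moves": [
    [[0,0,0,0,0,0],[0,0,0,0,0,0],[0,0,0,0,0,0],[0,0,0,0,0,0],[0,0,0,0,0,0]]
  ],
  "hand": 25,
  "newtons": 40
}}

```text
time: 19.55
tcp_pos: [0.4516, 0.1743, 0.0223]
eef_rot: [0.0, -3.141, -0.0]
ft_force: [-1.9, 0.0, 6.2]
gripper_width: 0.0368
```

>>> {"api": "step_arm", "payload": {
  "moves": [
    [[0,0,-0.3,0,0,0],[0,0,-0.6,0,0,0],[0,0,-0.9,0,0,0],[0,0,-1,0,0,0],[0,0,-1,0,0,0]]
  ]
}}

```text
time: 20.05
tcp_pos: [0.454, 0.1752, 0.1754]
eef_rot: [-0.0, 3.136, 0.004]
ft_force: [-0.6, 0.8, -0.8]
gripper_width: 0.0364
```

Run:
```python
from h import *
plan(.5512,.0231,.172,90)
```

```text
row [-0.6478, -1.0139, 0.0238] [0.0008, 0.0019, 0.0001] yaw now 90.0 -> 90.0 q [0.37 0.37] t 20.1 rows>= 4
```

>>> {"api": "step_arm", "payload": {
  "moves": [
    [[-0.65,-1,0.02,0,0,0],[-0.65,-1,0.02,0,0,0],[-0.65,-1,0.02,0,0,0],[-0.65,-1,0.02,0,0,0],[-0.65,-1,0.02,0,0,0],[-0.65,-1,0.02,0,0,0]]
  ]
}}

```text
time: 20.65
tcp_pos: [0.5505, 0.0247, 0.1707]
eef_rot: [0.002, 3.139, 0.005]
ft_force: [-0.3, -0.2, -0.4]
gripper_width: 0.0361
```

Run:
```python
from h import *
b=snap('side','s10')
cv2.imwrite('pics/c10.png',cv2.resize(b[190:290,290:390],(500,500),interpolation=2)[:,:,::-1])
plan(.5517,.0231,.1205,90)
print(get_state()['tcp_pos'],get_state()['gripper_width'])
```

```text
row [-0.0096, -0.0159, 0.3364] [0.0009, 0.0008, 0.0] yaw now 90.0 -> 90.0 q [0.04 0.04] t 20.7 rows>= 2
[0.5501324  0.02533177 0.17096993] 0.036198650184077585
```

View pics/c10.png

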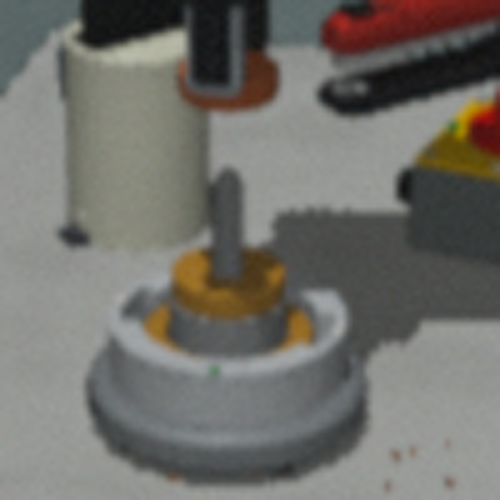

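>>> {"api": "step_arm", "payload": {
  "moves": [
    [[-0.006,-0.014,0.08,0,0,0],[-0.006,-0.014,0.16,0,0,0],[-0.006,-0.014,0.25,0,0,0],[-0.006,-0.014,0.335,0,0,0],[-0.006,-0.014,0.335,0,0,0]]
  ]
}}

```text
time: 21.2
tcp_pos: [0.5495, 0.0241, 0.1182]
eef_rot: [0.002, -3.141, -0.004]
ft_force: [-0.3, -0.3, 0.1]
gripper_width: 0.0363
```

Run:
```python
from h import *
b=snap('side','s11')
cv2.imwrite('pics/c11.png',cv2.resize(b[190:290,290:390],(500,500),interpolation=2)[:,:,::-1])
plan(.5513,.0231,.094,90)
s=get_state();print(s['tcp_pos'],s['gripper_width'],s['ft_force'])
```

```text
row [-0.0106, -0.0064, 0.1681] [0.0009, -0.0001, 0.0004] yaw now 90.1 -> 90.0 q [0.04 0.04] t 21.2 rows>= 1
[0.54971813 0.02398976 0.11921742] 0.03601721469688217 [0.00464799 0.25485575 0.50892594]
```

View pics/c11.png

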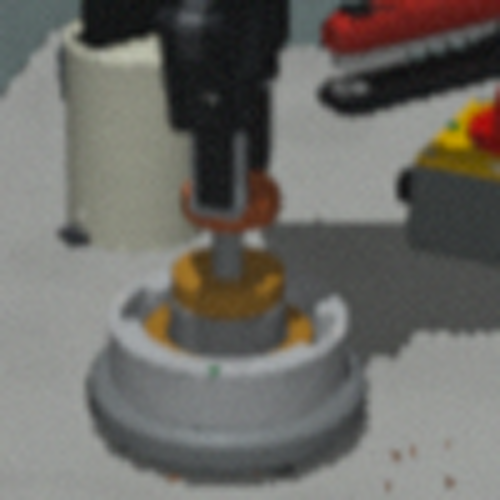

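>>> {"api": "step_arm", "payload": {
  "moves": [
    [[-0.01,-0.006,0.06,0,0,0],[-0.01,-0.006,0.12,0,0,0],[-0.01,-0.006,0.16,0,0,0],[-0.01,-0.006,0.175,0,0,0],[-0.01,-0.006,0.185,0,0,0]]
  ]
}}

```text
time: 21.75
tcp_pos: [0.5504, 0.0232, 0.0922]
eef_rot: [0.002, -3.14, -0.005]
ft_force: [-5.0, 0.1, 16.2]
gripper_width: 0.0362
```

>>> {"api": "step_arm", "payload": {
  "moves": [
    [[0,0,0,0,0,0],[0,0,0,0,0,0],[0,0,0,0,0,0],[0,0,-0.3,0,0,0],[0,0,-0.6,0,0,0],[0,0,-0.75,0,0,0],[0,0,-0.75,0,0,0]]
  ],
  "hand": 50
}}

```text
time: 22.45
tcp_pos: [0.5535, 0.0229, 0.2088]
eef_rot: [-0.002, 3.135, 0.005]
ft_force: [0.9, -1.1, 0.9]
gripper_width: 0.0503
```

Run:
```python
from h import *
b=snap('side','s12');a=snap('top','t12')
cv2.imwrite('pics/c12.png',cv2.resize(b[190:390,270:420],(600,600*4//3),interpolation=2)[:600,:,::-1])
for cam,im in(('top',a),('side',b)):
    e,st=wheel(cam,im,'blue');print(cam,np.round(ray(cam,e[0],.009 if cam=='top' else .007)*1000,1),st)
plan(.4543,.2834,.1,180)
```

```text
top [453.1 281.8   9. ] [207 273  13  12  83]
side [454.4 283.4   7. ] [346 348  19  16 219]
row [0.6413, 1.7357, 0.7041] [0.0009, 0.0006, -0.4996] yaw now 90.1 -> 180.0 q [0.04 0.04] t 22.6 rows>= 11
```

View pics/c12.png

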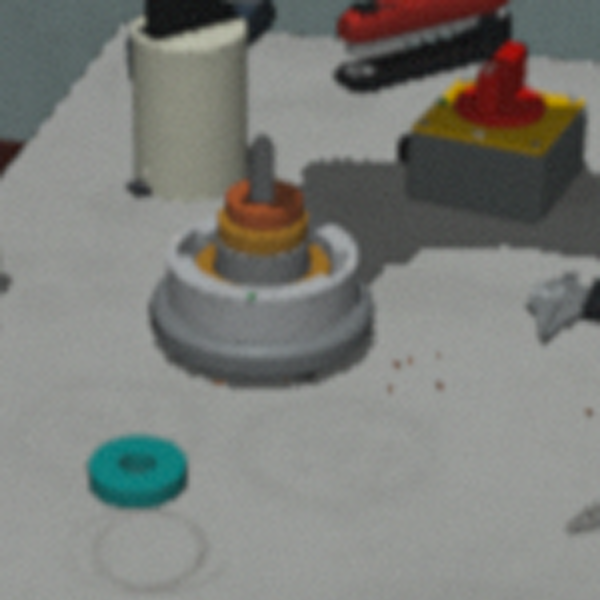

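Terracotta sits on brass. The blue wheel hasn't moved and is at about (0.4545, 0.2834).

>>> {"api": "step_arm", "payload": {
  "moves": [
    [[0.32,0.87,0,0,0,-0.045],[0.32,0.87,0,0,0,-0.09],[0.32,0.87,0,0,0,-0.135],[0.32,0.87,0,0,0,-0.18],[0.32,0.87,0,0,0,-0.225],[0.32,0.87,0,0,0,-0.27]]
  ]
}}

```text
time: 23.15
tcp_pos: [0.5011, 0.1535, 0.2029]
eef_rot: [1.303, -2.855, -0.005]
ft_force: [0.8, 1.1, -0.2]
gripper_width: 0.0501
```

Run:
```python
from h import *
plan(.4544,.2834,.1,180)
```

```text
row [-0.4518, 0.7993, 0.689] [0.0016, -0.0, -0.2274] yaw now 139.1 -> 180.0 q [ 0.3  -0.56] t 23.1 rows>= 5
```

>>> {"api": "step_arm", "payload": {
  "moves": [
    [[-0.452,0.8,0.1,0,0,-0.045],[-0.452,0.8,0.3,0,0,-0.09],[-0.452,0.8,0.5,0,0,-0.135],[-0.452,0.8,0.69,0,0,-0.18],[-0.452,0.8,0.69,0,0,-0.227],[-0.452,0.8,0.69,0,0,-0.227],[-0.452,0.8,0.69,0,0,-0.227]]
  ]
}}

```text
time: 23.85
tcp_pos: [0.4539, 0.2831, 0.099]
eef_rot: [2.214, -2.224, -0.007]
ft_force: [0.9, 1.0, 1.2]
gripper_width: 0.0499
```

Run:
```python
from h import *
plan(.4544,.2834,.0215,180)
```

```text
row [-0.0015, -0.0063, 0.5164] [0.0019, 0.0002, -0.0014] yaw now 179.8 -> 180.0 q [ 0.56 -1.01] t 23.9 rows>= 2
```

>>> {"api": "step_arm", "payload": {
  "moves": [
    [[-0.0015,-0.005,0.25,0.002,0,0],[-0.0015,-0.005,0.45,0.002,0,0],[-0.0015,-0.005,0.515,0.002,0,0],[-0.0015,-0.005,0.515,0.002,0,0],[-0.0015,-0.005,0.515,0.002,0,0]]
  ]
}}

```text
time: 24.35
tcp_pos: [0.4552, 0.2838, 0.0229]
eef_rot: [-2.213, 2.226, -0.0]
ft_force: [0.6, 0.4, 0.1]
gripper_width: 0.0501
```

>>> {"api": "step_arm", "payload": {
  "moves": [
    [[0,0,0,0,0,0],[0,0,0,0,0,0],[0,0,0,0,0,0],[0,0,0,0,0,0],[0,0,0,0,0,0]]
  ],
  "hand": 20,
  "newtons": 25
}}

```text
time: 24.85
tcp_pos: [0.4565, 0.285, 0.0261]
eef_rot: [-2.21, 2.223, -0.0]
ft_force: [-3.3, -1.2, 13.9]
gripper_width: 0.02
```

>>> {"api": "step_arm", "payload": {
  "moves": [
    [[0,0,0,0,0,0],[0,0,0,0,0,0],[0,0,-0.15,0,0,0.0],[0,0,-0.15,0,0,0.09],[0,0,-0.15,0,0,0.135],[0,0,-0.15,0,0,0.18],[0,0,-0.15,0,0,0.225],[0,0,-0.15,0,0,0.27]]
  ],
  "hand": 48
}}

```text
time: 25.65
tcp_pos: [0.4566, 0.2849, 0.0487]
eef_rot: [-1.233, 2.882, 0.004]
ft_force: [0.3, 0.5, -0.7]
gripper_width: 0.0483
```

Run:
```python
from h import *
plan(.4554,.2834,.050,90)
```

```text
row [0.0126, -0.0013, -0.0085] [0.0007, 0.0023, 0.2574] yaw now 136.3 -> 90.0 q [ 0.56 -0.25] t 25.6 rows>= 6
```

>>> {"api": "step_arm", "payload": {
  "moves": [
    [[0,0,-0.1,0,0.002,0.045],[0,0,-0.1,0,0.002,0.09],[0,0,-0.1,0,0.002,0.135],[0,0,-0.1,0,0.002,0.18],[0,0,-0.1,0,0.002,0.225],[0,0,-0.1,0,0.002,0.257],[0,0,-0.1,0,0.002,0.257]]
  ]
}}

```text
time: 26.35
tcp_pos: [0.4566, 0.2849, 0.0639]
eef_rot: [-0.002, 3.141, 0.004]
ft_force: [0.3, -0.1, -0.3]
gripper_width: 0.0479
```

Run:
```python
from h import *
b=snap('side','s13');a=snap('top','t13')
cv2.imwrite('pics/c13.png',cv2.resize(b[280:390,290:420],(520,440),interpolation=2)[:,:,::-1])
for cam,im in(('top',a),('side',b)):
  try:
    e,st=wheel(cam,im,'blue');print(cam,np.round(ray(cam,e[0],.009 if cam=='top' else .007)*1000,1),st)
  except Exception as x: print(x)
plan(.4554,.2834,.017,90)
```

```text
attempt to get argmax of an empty sequence
side [459.7 284.4   7. ] [343 348  18  16 220]
row [0.008, -0.0106, 0.3121] [0.0008, 0.0, 0.0011] yaw now 90.2 -> 90.0 q [0.56 0.55] t 26.4 rows>= 1
```

View pics/c13.png

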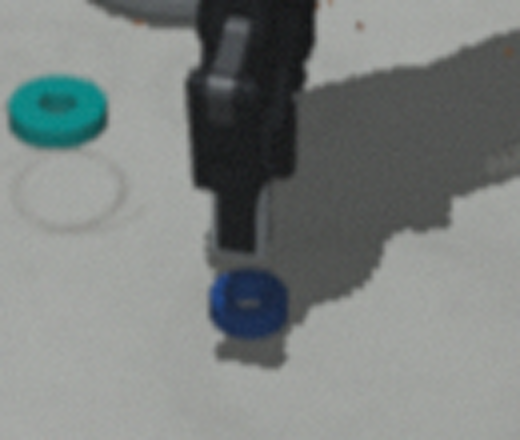

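>>> {"api": "step_arm", "payload": {
  "moves": [
    [[-0.02,-0.004,0.15,0,0,0],[-0.02,-0.004,0.25,0,0,0],[-0.02,-0.004,0.31,0,0,0],[-0.02,-0.004,0.31,0,0,0],[-0.02,-0.004,0.31,0,0,0]]
  ]
}}

```text
time: 26.95
tcp_pos: [0.4597, 0.2845, 0.0175]
eef_rot: [-0.006, 3.141, 0.004]
ft_force: [0.2, 0.6, 0.4]
gripper_width: 0.0482
```

>>> {"api": "step_arm", "payload": {
  "moves": [
    [[0,0,0,0,0,0],[0,0,0,0,0,0],[0,0,0,0,0,0],[0,0,0,0,0,0],[0,0,0,0,0,0]]
  ],
  "hand": 20,
  "newtons": 40
}}

```text
time: 27.45
tcp_pos: [0.4603, 0.2849, 0.0187]
eef_rot: [-0.006, 3.14, 0.005]
ft_force: [-0.6, -0.3, 6.7]
gripper_width: 0.0302
```

>>> {"api": "step_arm", "payload": {
  "moves": [
    [[0,0,-0.3,0,0,0],[0,0,-0.6,0,0,0],[0,0,-0.9,0,0,0],[0,0,-1,0,0,0],[0,0,-1,0,0,0]]
  ]
}}

```text
time: 27.95
tcp_pos: [0.4622, 0.2857, 0.1721]
eef_rot: [-0.007, 3.134, 0.012]
ft_force: [0.0, -0.0, -0.3]
gripper_width: 0.0304
```

Run:
```python
from h import *
plan(.551,.0231,.172,90)
```

```text
row [-0.5848, -1.7531, -0.0075] [0.0024, 0.0025, 0.0013] yaw now 90.2 -> 90.0 q [0.55 0.55] t 27.9 rows>= 6
```

>>> {"api": "step_arm", "payload": {
  "moves": [
    [[-0.29,-0.875,0,0,0,0],[-0.29,-0.875,0,0,0,0],[-0.29,-0.875,0,0,0,0],[-0.29,-0.875,0,0,0,0]]
  ]
}}

```text
time: 28.35
tcp_pos: [0.5064, 0.1505, 0.1698]
eef_rot: [0.002, 3.136, 0.008]
ft_force: [-0.2, 0.1, -1.1]
gripper_width: 0.0304
```

>>> {"api": "step_arm", "payload": {
  "moves": [
    [[-0.29,-0.875,0,0,0,0],[-0.29,-0.875,0,0,0,0],[-0.29,-0.875,0,0,0,0],[-0.29,-0.875,0,0,0,0],[-0.29,-0.875,0,0,0,0]]
  ]
}}

```text
time: 28.85
tcp_pos: [0.5489, 0.0191, 0.1678]
eef_rot: [0.005, 3.138, 0.009]
ft_force: [0.5, -0.5, -1.4]
gripper_width: 0.0307
```

Run:
```python
from h import *
b=snap('side','s14')
cv2.imwrite('pics/c14.png',cv2.resize(b[190:290,290:390],(500,500),interpolation=2)[:,:,::-1])
plan(.551,.0231,.128,90)
s=get_state();print(s['tcp_pos'],s['gripper_width'],s['ft_force'])
```

```text
row [-0.0147, 0.0197, 0.2674] [0.0019, 0.001, -0.0005] yaw now 89.9 -> 90.0 q [0.03 0.03] t 28.9 rows>= 1
[0.54866518 0.01991658 0.16808061] 0.030882818282276327 [-0.15505519 -1.03724767 -1.46802703]
```

View pics/c14.png

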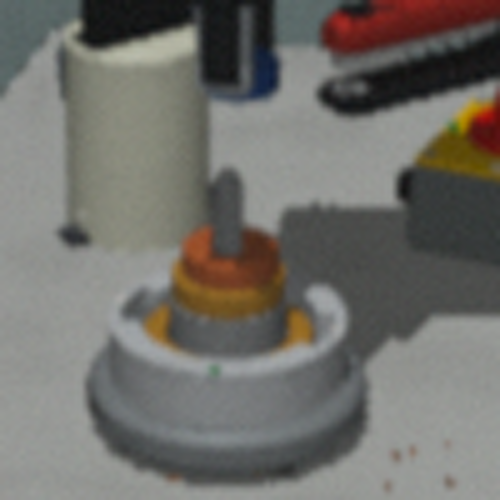

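>>> {"api": "step_arm", "payload": {
  "moves": [
    [[-0.018,0.02,0,0.001,0,0],[-0.018,0.02,0,0.001,0,0],[-0.018,0.02,0.12,0.001,0,0],[-0.018,0.02,0.25,0.001,0,0],[-0.018,0.02,0.25,0.001,0,0],[-0.018,0.02,0.25,0.001,0,0]]
  ]
}}

```text
time: 29.5
tcp_pos: [0.5511, 0.024, 0.1307]
eef_rot: [0.0, 3.139, 0.004]
ft_force: [1.0, 0.5, 0.2]
gripper_width: 0.0306
```

Run:
```python
from h import *
b=snap('side','s15')
cv2.imwrite('pics/c15.png',cv2.resize(b[190:290,290:390],(500,500),interpolation=2)[:,:,::-1])
plan(.551,.0231,.1015,90)
s=get_state();print(s['tcp_pos'],s['gripper_width'],s['ft_force'])
```

```text
row [0.0056, -0.0052, 0.1984] [0.0009, 0.0012, -0.0001] yaw now 90.0 -> 90.0 q [0.04 0.04] t 29.6 rows>= 1
[0.55172862 0.02379963 0.1312641 ] 0.030206738097233947 [ 0.86039406 -0.34082825 -0.193402  ]
```

View pics/c15.png

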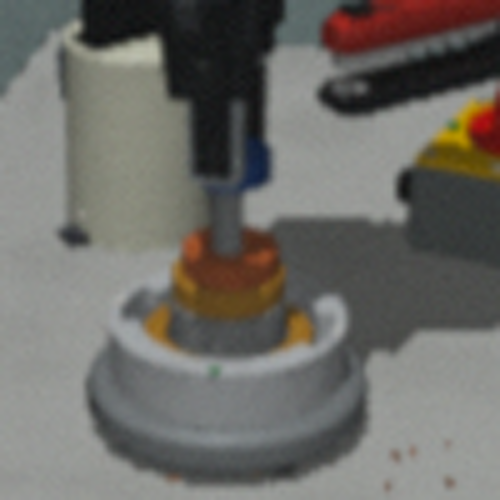

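>>> {"api": "step_arm", "payload": {
  "moves": [
    [[0,-0.003,0.05,0,0,0],[0,-0.003,0.1,0,0,0],[0,-0.003,0.15,0,0,0],[0,-0.003,0.18,0,0,0]]
  ]
}}

```text
time: 29.95
tcp_pos: [0.5513, 0.0233, 0.1033]
eef_rot: [0.001, 3.139, 0.004]
ft_force: [-0.8, -0.1, 0.1]
gripper_width: 0.0305
```

>>> {"api": "step_arm", "payload": {
  "moves": [
    [[0,0,0.01,0,0,0],[0,0,0.02,0,0,0],[0,0,0.02,0,0,0]]
  ]
}}

```text
time: 30.25
tcp_pos: [0.5508, 0.0232, 0.1007]
eef_rot: [0.001, 3.14, 0.004]
ft_force: [-1.8, 0.0, 3.3]
gripper_width: 0.0303
```

>>> {"api": "step_arm", "payload": {
  "moves": [
    [[0,0,0,0,0,0],[0,0,0,0,0,0],[0,0,0,0,0,0],[0,0,-0.3,0,0,0],[0,0,-0.6,0,0,0],[0,0,-0.85,0,0,0],[0,0,-0.85,0,0,0]]
  ],
  "hand": 42
}}

```text
time: 30.95
tcp_pos: [0.5543, 0.0231, 0.2342]
eef_rot: [0.001, 3.128, 0.005]
ft_force: [1.0, 0.4, -0.4]
gripper_width: 0.0419
```

Run:
```python
from h import *
b=snap('side','s16');a=snap('top','t16')
cv2.imwrite('pics/c16.png',np.hstack([cv2.resize(b[190:290,290:390],(400,400),interpolation=2),cv2.resize(a[170:270,340:440],(400,400),interpolation=2)])[:,:,::-1])
plan(.636,-.146,.2,139.5)
s=get_state();print(s['tcp_pos'],s['gripper_width'],s['ft_force'])
```

```text
row [-0.5641, -1.1264, 0.1937] [0.0002, 0.0017, -0.2752] yaw now 90.0 -> 139.5 q [0.04 0.04] t 31.1 rows>= 6
[0.55135193 0.02292407 0.22912104] 0.04197482556893671 [-0.04533569 -0.43176043 -0.28478622]
```

View pics/c16.png

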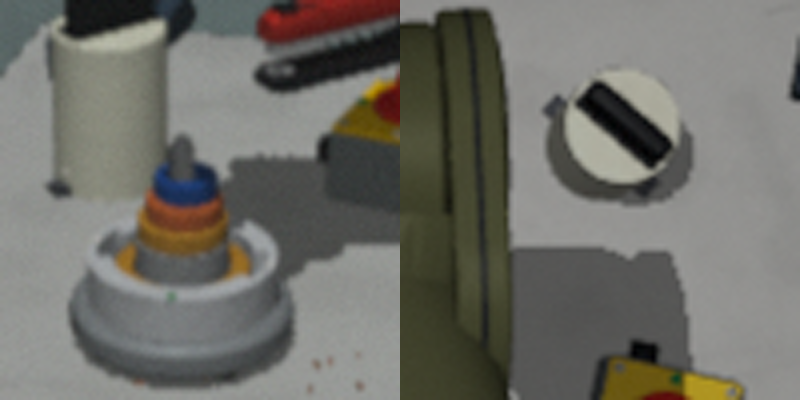

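Run:
```python
from h import *
a=cv2.imread('pics/t16.png')[:,:,::-1].copy();b=cv2.imread('pics/s16.png')[:,:,::-1].copy()
f=8
o=cv2.resize(a[180:230,370:420],None,fx=f,fy=f,interpolation=cv2.INTER_CUBIC)
def an(m,lo=0):
    n,l,st,_=cv2.connectedComponentsWithStats(m);i=1+np.argmax(st[1:,4]);cs,_=cv2.findContours((l==i).astype(np.uint8),0,1);return max(cs,key=cv2.contourArea)
g=o.max(2)
cov=cv2.inRange(cv2.cvtColor(o,cv2.COLOR_RGB2HSV),(15,10,130),(50,90,255))
c=an(cov);h=cv2.convexHull(c);e=cv2.fitEllipse(h);u=cp(*e[0],f,370,180)
print('covertop',u,np.round(np.array(e[1])/f,2),np.round(1000*ray('top',u,.098),1))
hm=np.zeros_like(g);cv2.fillPoly(hm,[h],255);m=((g<75)&(hm>0)).astype(np.uint8)*255
r=cv2.minAreaRect(an(m));u=cp(*r[0],f,370,180);print('bar',u,np.array(r[1])/f,r[2],np.round(1000*ray('top',u,.124),1))
bx=[ray('top',cp(*p,f,370,180),.128) for p in cv2.boxPoints(r)];d=[(np.linalg.norm(bx[i]-bx[i-1]),bx[i]-bx[i-1]) for i in range(4)]
L=max(d,key=lambda t:t[0]);print(L[0],np.degrees(np.arctan2(L[1][1],L[1][0]))%180)
# side overlay
def draw(cam,im,x,y,x0,y0,w,f,ang):
    o=cv2.resize(im[y0:y0+w,x0:x0+w],None,fx=f,fy=f,interpolation=2)[:,:,::-1].copy()
    t=np.linspace(0,2*np.pi,60)
    P=[[(x+.034*np.cos(q),y+.034*np.sin(q),z) for q in t] for z in(0,.098)]
    ca,sa=np.cos(np.radians(ang)),np.sin(np.radians(ang))
    P.append([(x+ca*i-sa*j,y+sa*i+ca*j,.128) for i,j in((.028,.007),(-.028,.007),(-.028,-.007),(.028,-.007))])
    for p in P:
        q=np.array([proj(cam,k) for k in p]);q=((q-[x0,y0]+.5)*f-.5).round().astype(int);cv2.polylines(o,[q],True,(0,0,255),1)
    return o
cv2.imwrite('pics/c17.png',np.hstack([draw('side',b,.6367,-.146,285,170,65,6,49.5),draw('top',a,.6357,-.1477,365,175,65,6,49.5)]))
```

```text
covertop (394.204158782959, 201.60425186157227) [25.96 28.15] [ 634.6 -145.8   98. ]
bar (388.08060455322266, 199.55775833129883) [12.04159355  0.40484667] 41.6335334777832 [ 635.5 -128.1  124. ]
0.027080644941958283 48.67907248240607
```

View pics/c17.png

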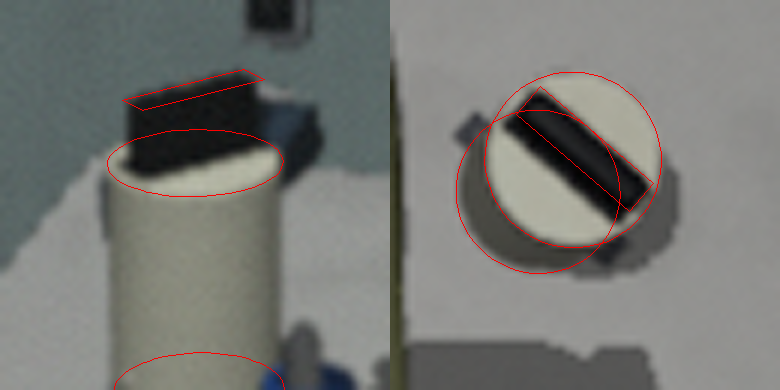

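>>> {"api": "step_arm", "payload": {
  "moves": [
    [[-0.567,-1,0.1,0,0,-0.045],[-0.567,-1,0.1,0,0,-0.09],[-0.567,-1,0.1,0,0,-0.135],[-0.567,-1,0.1,0,0,-0.18],[-0.567,-1,0.1,0,0,-0.225],[-0.567,-1,0.1,0,0,-0.274],[-0.567,-1,0.1,0,0,-0.274]]
  ]
}}

```text
time: 31.75
tcp_pos: [0.6352, -0.1272, 0.2113]
eef_rot: [-1.308, 2.854, 0.005]
ft_force: [0.3, 0.6, 0.0]
gripper_width: 0.0418
```

Run:
```python
from h import *
plan(.637,-.146,.165,139.3)
```

```text
row [0.0878, -0.0914, 0.3085] [0.0007, 0.0009, -0.0003] yaw now 139.2 -> 139.3 q [-0.2  -1.06] t 31.8 rows>= 2
```

>>> {"api": "step_arm", "payload": {
  "moves": [
    [[0.088,-0.091,0.1,0,0,0],[0.088,-0.091,0.308,0,0,0],[0.088,-0.091,0.308,0,0,0],[0.088,-0.091,0.308,0,0,0]]
  ]
}}

```text
time: 32.15
tcp_pos: [0.6356, -0.1461, 0.1635]
eef_rot: [1.306, -2.856, -0.009]
ft_force: [-0.2, 0.1, 0.7]
gripper_width: 0.0424
```

Run:
```python
from h import *
b=snap('side','s18');a=snap('top','t18')
cv2.imwrite('pics/c18.png',np.hstack([cv2.resize(b[150:250,270:370],(400,400),interpolation=2),cv2.resize(a[170:270,340:440],(400,400),interpolation=2)])[:,:,::-1])
plan(.637,-.146,.119,139.3)
```

```text
row [0.002, 0.0021, 0.3126] [0.0004, 0.0011, -0.0005] yaw now 139.2 -> 139.3 q [-0.23 -1.09] t 32.2 rows>= 1
```

View pics/c18.png

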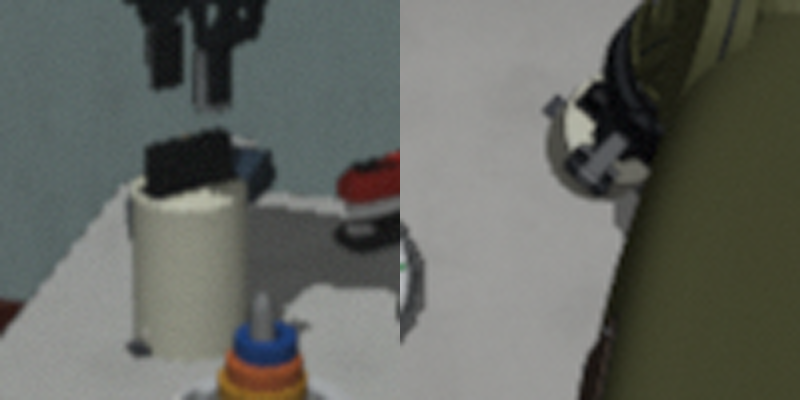

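>>> {"api": "step_arm", "payload": {
  "moves": [
    [[0.002,0.002,0.15,0,0,0],[0.002,0.002,0.3,0,0,0],[0.002,0.002,0.31,0,0,0],[0.002,0.002,0.31,0,0,0]]
  ]
}}

```text
time: 32.65
tcp_pos: [0.6373, -0.1459, 0.1203]
eef_rot: [-1.307, 2.854, 0.003]
ft_force: [0.2, 0.2, 0.0]
gripper_width: 0.0421
```

>>> {"api": "step_arm", "payload": {
  "moves": [
    [[0,0,0,0,0,0],[0,0,0,0,0,0],[0,0,0,0,0,0],[0,0,0,0,0,0],[0,0,0,0,0,0]]
  ],
  "hand": 5,
  "newtons": 80
}}

```text
time: 33.15
tcp_pos: [0.6384, -0.146, 0.1222]
eef_rot: [-1.306, 2.851, 0.001]
ft_force: [-1.1, 1.8, 6.8]
gripper_width: 0.0123
```

>>> {"api": "step_arm", "payload": {
  "moves": [
    [[0,0,-0.1,0,0,0],[0,0,-0.3,0,0,0],[0,0,-0.3,0,0,0]]
  ]
}}

```text
time: 33.45
tcp_pos: [0.6408, -0.1468, 0.1715]
eef_rot: [-1.303, 2.846, -0.007]
ft_force: [1.2, -0.6, -1.3]
gripper_width: 0.0123
```

Run:
```python
from h import *
b=snap('side','s19')
cv2.imwrite('pics/c19.png',cv2.resize(b[130:230,270:370],(400,400),interpolation=2)[:,:,::-1])
print(get_state()['ft_force'].round(1))
plan(.5515,.0231,.262,90.3)
```

```text
[ 0.3 -0.3 -1.2]
row [-0.476, 1.1813, -0.6204] [-0.0009, 0.0032, 0.2717] yaw now 139.2 -> 90.3 q [-0.23 -1.09] t 33.5 rows>= 6
```

View pics/c19.png

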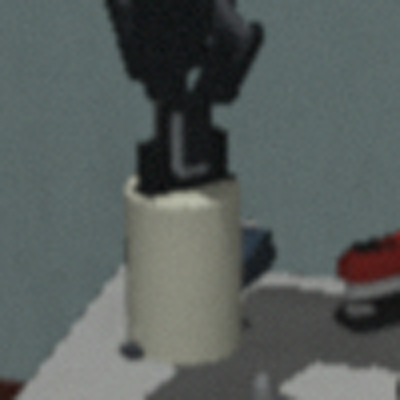

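>>> {"api": "step_arm", "payload": {
  "moves": [
    [[0,0,-0.3,0,0.003,0.045],[0,0,-0.6,0,0.003,0.09],[-0.24,0.6,-0.62,0,0.003,0.135],[-0.24,0.6,-0.62,0,0.003,0.18],[-0.24,0.6,-0.62,0,0.003,0.225],[-0.24,0.6,-0.62,0,0.003,0.27],[-0.24,0.6,-0.62,0,0.003,0.287],[-0.24,0.6,-0.62,0,0.003,0.287]]
  ]
}}

```text
time: 34.3
tcp_pos: [0.5937, -0.0604, 0.2609]
eef_rot: [-0.066, -3.14, 0.003]
ft_force: [-0.4, -0.2, -1.5]
gripper_width: 0.0122
```

Run:
```python
from h import *
print(get_state()['tcp_pos'])
plan(.5515,.0231,.26,87.5)
```

```text
[ 0.59371827 -0.06044364  0.260886  ]
row [0.3047, 0.5446, 0.005] [-0.0006, -0.0002, 0.0004] yaw now 87.6 -> 87.5 q [-0.1  -0.06] t 34.3 rows>= 2
```

>>> {"api": "step_arm", "payload": {
  "moves": [
    [[0.304,0.544,0,0,0,0],[0.304,0.544,0,0,0,0],[0.304,0.544,0,0,0,0],[0.304,0.544,0,0,0,0],[0.304,0.544,0,0,0,0]]
  ]
}}

```text
time: 34.8
tcp_pos: [0.552, 0.0225, 0.2604]
eef_rot: [-0.066, -3.14, 0.004]
ft_force: [0.6, -0.7, -1.6]
gripper_width: 0.0121
```

Run:
```python
from h import *
b=snap('side','s20')
cv2.imwrite('pics/c20.png',cv2.resize(b[140:290,285:385],(533,800),interpolation=2)[:,:,::-1][200:])
s=get_state();print(s['tcp_pos'],s['gripper_width'])
plan(.5515,.0231,.235,87.5)
```

```text
[0.55209879 0.02222181 0.26044467] 0.012129651304176316
row [0.0042, 0.0061, 0.1696] [-0.0007, -0.0002, 0.0002] yaw now 87.5 -> 87.5 q [0.04 0.08] t 34.9 rows>= 1
```

View pics/c20.png

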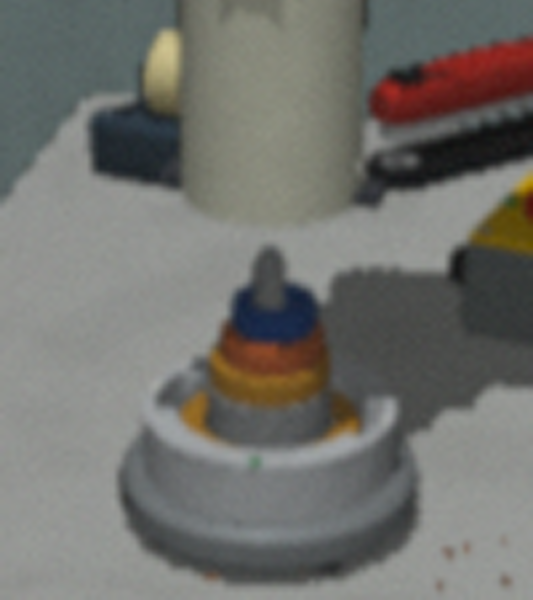

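>>> {"api": "step_arm", "payload": {
  "moves": [
    [[0.002,0.006,0.15,0,0,0],[0.002,0.006,0.3,0,0,0],[0.002,0.006,0.44,0,0,0],[0.002,0.006,0.44,0,0,0]]
  ]
}}

```text
time: 35.25
tcp_pos: [0.55, 0.0218, 0.1913]
eef_rot: [-0.069, -3.134, 0.004]
ft_force: [-1.2, 0.6, -1.1]
gripper_width: 0.012
```

Run:
```python
from h import *
b=snap('side','s21')
cv2.imwrite('pics/c21.png',cv2.resize(b[190:290,285:385],(600,600),interpolation=2)[:,:,::-1])
s=get_state();print(s['tcp_pos'],s['gripper_width'],s['ft_force'])
plan(.5515,.0231,.164,87.5)
```

```text
[0.55100899 0.02199147 0.19307069] 0.012070942380105323 [ 0.0479882   0.07364024 -0.3258425 ]
row [-0.0037, 0.0081, 0.1938] [-0.0009, -0.0013, -0.0002] yaw now 87.5 -> 87.5 q [0.04 0.09] t 35.3 rows>= 1
```

View pics/c21.png

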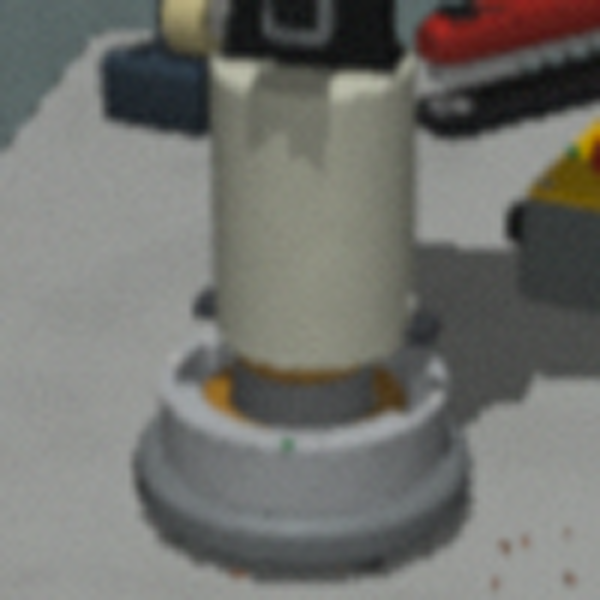

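>>> {"api": "step_arm", "payload": {
  "moves": [
    [[-0.012,0.007,0,0,0,0],[-0.012,0.007,0,0,0,0],[-0.012,0.007,0,0,0,0]]
  ]
}}

```text
time: 35.6
tcp_pos: [0.5538, 0.0229, 0.1942]
eef_rot: [-0.07, -3.139, 0.004]
ft_force: [-0.6, -0.7, -1.5]
gripper_width: 0.0124
```

Run:
```python
from h import *
b=snap('side','s22')
cv2.imwrite('pics/c22.png',cv2.resize(b[190:290,285:385],(600,600),interpolation=2)[:,:,::-1])
s=get_state();print(s['tcp_pos'],s['gripper_width'],s['ft_force'])
plan(.5525,.0231,.164,87.5)
for r in(220,230,238,244): print(r,b[r,316:326].sum(1)//3,b[r,348:360].sum(1)//3)
print('boss',b[254,318:332].sum(1)//3,b[254,340:356].sum(1)//3)
for z in(.05,.14): print(proj('side',(.5518,.0231,z)))
```

```text
[0.55359482 0.02291778 0.19400067] 0.012161511396315201 [ 0.1344141  -0.04351265 -1.14297855]
row [0.0069, 0.0014, 0.2] [-0.0008, -0.0007, -0.0002] yaw now 87.5 -> 87.5 q [0.04 0.09] t 35.6 rows>= 1
220 [148 141 110  97 105 112 116 119 124 125] [103  99  92  99 135 148 150 149 148 147 148 152]
230 [143 138 109 100 101 110 116 120 120 124] [105  95  90  90 106 112 114 113 113 115 115 114]
238 [ 73  59  69  91 102 110 116 118 122 124] [102  95  90  90  78  76  71  74  72  73  72  70]
244 [150 151 144 126 112 109 116 118 123 126] [101  89  66  56  52  54  50  56  69  76  72  72]
boss [106  94  77  59  52  52  57  63  65  64  70  71  71  70] [ 73  71  74  70  66  64  60  58  52  51  51  57  69  88 100 103]
[335.14282624 252.44922702]
[335.07439411 212.36931507]
```

View pics/c22.png

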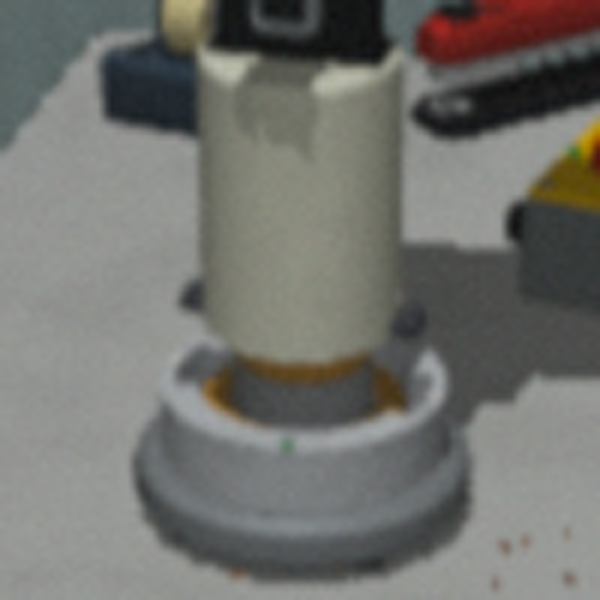

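>>> {"api": "step_arm", "payload": {
  "moves": [
    [[0.002,0.001,0.06,0,0,0],[0.002,0.001,0.11,0,0,0],[0.002,0.001,0.15,0,0,0],[0.002,0.001,0.17,0,0,0],[0.002,0.001,0.17,0,0,0]]
  ]
}}

```text
time: 36.15
tcp_pos: [0.5526, 0.023, 0.1676]
eef_rot: [-0.069, -3.137, 0.004]
ft_force: [0.5, 0.8, -0.7]
gripper_width: 0.0126
```

Run:
```python
from h import *
b=snap('side','s23')
cv2.imwrite('pics/c23.png',cv2.resize(b[190:290,285:385],(600,600),interpolation=2)[:,:,::-1])
s=get_state();print(s['tcp_pos'],s['gripper_width'],s['ft_force'],s['ft_torque'])
plan(.553,.0231,.164,87.5)
```

```text
[0.55297455 0.0230231  0.16810705] 0.01224350013085525 [-0.31406368 -0.87646316 -1.75686177] [ 0.00992886  0.01481948 -0.00157556]
row [-0.0002, 0.0006, 0.0274] [-0.0008, -0.001, -0.0002] yaw now 87.5 -> 87.5 q [0.04 0.09] t 36.2 rows>= 1
```

View pics/c23.png

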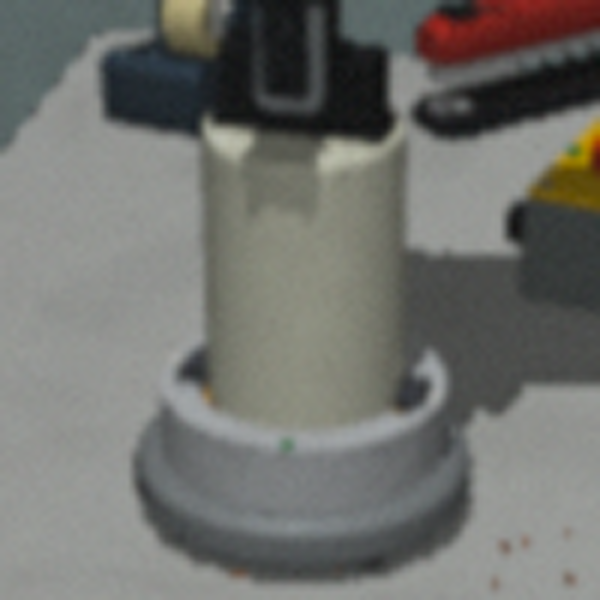

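The lugs are dropping into the gaps with no side load. Next I press down.

>>> {"api": "step_arm", "payload": {
  "moves": [
    [[0,0,0.02,0,0,0],[0,0,0.04,0,0,0],[0,0,0.06,0,0,0],[0,0,0.06,0,0,0]]
  ]
}}

```text
time: 36.6
tcp_pos: [0.5533, 0.0231, 0.1595]
eef_rot: [-0.069, -3.139, 0.004]
ft_force: [-0.2, -0.4, 4.9]
gripper_width: 0.0124
```

Run:
```python
from h import *
s=get_state();print(s['tcp_pos'],s['gripper_width'],s['ft_force'],s['ft_torque'])
plan(.553,.0231,.154,87.5)
```

```text
[0.55332109 0.02308343 0.15948813] 0.012395228125918749 [-0.1616448  -0.37382077  4.94109207] [ 0.03181455  0.04082928 -0.08150912]
row [0.0021, 0.0001, 0.0366] [-0.0008, -0.0006, -0.0002] yaw now 87.5 -> 87.5 q [0.04 0.09] t 36.6 rows>= 1
```

>>> {"api": "step_arm", "payload": {
  "moves": [
    [[0,0,0.015,0,0,0],[0,0,0.03,0,0,0],[0,0,0.042,0,0,0],[0,0,0.042,0,0,0]]
  ]
}}

```text
time: 37.0
tcp_pos: [0.5536, 0.0231, 0.154]
eef_rot: [-0.069, -3.14, 0.004]
ft_force: [-2.2, 0.6, 9.0]
gripper_width: 0.0122
```

Run:
```python
from h import *
b=snap('side','s24')
cv2.imwrite('pics/c24.png',cv2.resize(b[190:290,285:385],(600,600),interpolation=2)[:,:,::-1])
s=get_state();print(s['tcp_pos'],s['gripper_width'],s['ft_force'],s['ft_torque'])
plan(.553,.0231,.153,87.5)
```

```text
[0.55360215 0.0230867  0.1541539 ] 0.012290385440230514 [-2.45128633  0.06255164  6.81611589] [0.05866505 0.51895514 0.03705943]
row [0.004, -0.0001, 0.0077] [-0.0007, -0.0002, -0.0002] yaw now 87.5 -> 87.5 q [0.04 0.09] t 37.0 rows>= 1
```

View pics/c24.png

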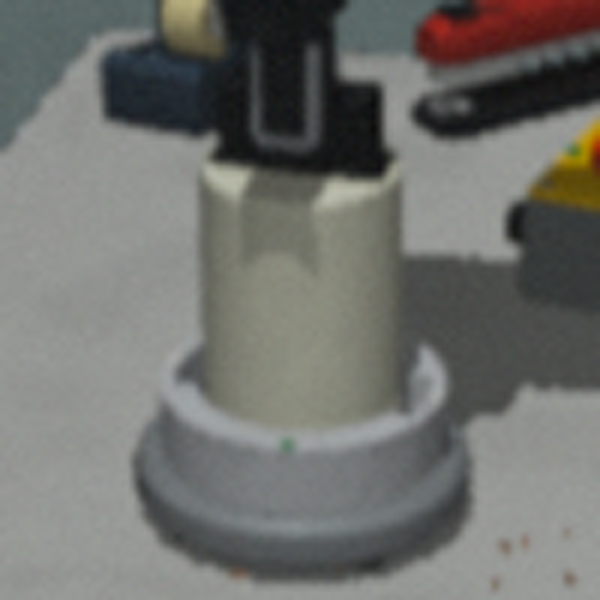

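>>> {"api": "step_arm", "payload": {
  "moves": [
    [[0.004,0,0.004,0,0,0],[0.004,-0.001,0.004,0,0,0.045],[0.005,-0.002,0.004,0,0,0.09],[0.006,-0.003,0.004,0,0,0.135],[0.007,-0.004,0.004,0,0,0.18],[0.008,-0.005,0.004,0,0,0.225],[0.008,-0.006,0.004,0,0,0.27],[0.009,-0.006,0.004,0,0,0.27]]
  ]
}}

```text
time: 37.85
tcp_pos: [0.5524, 0.0221, 0.1546]
eef_rot: [1.358, 2.831, -0.004]
ft_force: [-1.5, 0.3, 7.8]
gripper_width: 0.0123
```

Run:
```python
from h import *
b=snap('side','s25')
cv2.imwrite('pics/c25.png',cv2.resize(b[190:290,285:385],(600,600),interpolation=2)[:,:,::-1])
s=get_state();print(s['tcp_pos'],s['gripper_width'],s['ft_force'],s['ft_torque'])
plan(.552,.022,.153,7.5)
```

```text
[0.55246942 0.02204344 0.15461171] 0.012375799246342582 [-1.84390743 -1.15163185  7.63144335] [-0.1410095   0.5453147   0.06527031]
row [0.0018, -0.0026, 0.0107] [-0.0002, 0.0009, 0.1741] yaw now 38.8 -> 7.5 q [0.04 0.93] t 37.9 rows>= 4
```

View pics/c25.png

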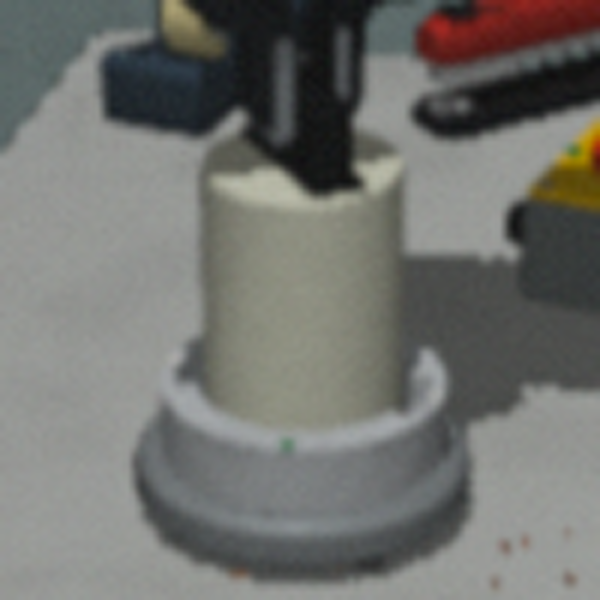

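>>> {"api": "step_arm", "payload": {
  "moves": [
    [[0,-0.001,0.004,0,0,0.045],[0.001,-0.002,0.004,0,0,0.09],[0.001,-0.002,0.004,0,0,0.135],[0.001,-0.002,0.004,0,0,0.176],[0.001,-0.002,0.004,0,0,0.176],[0.001,-0.002,0.004,0,0,0.176]]
  ]
}}

```text
time: 38.5
tcp_pos: [0.5517, 0.0219, 0.1548]
eef_rot: [2.077, 2.354, -0.003]
ft_force: [-1.9, -0.8, 8.1]
gripper_width: 0.0121
```

Run:
```python
from h import *
b=snap('side','s26')
cv2.imwrite('pics/c26.png',cv2.resize(b[190:290,285:385],(600,600),interpolation=2)[:,:,::-1])
s=get_state();print(s['tcp_pos'],s['gripper_width'],s['ft_force'],s['ft_torque'])
plan(.552,.022,.158,7.5)
```

```text
[0.55171618 0.02187389 0.1547417 ] 0.012438114809598003 [-2.82773854 -0.68822517  8.20712617] [-0.10482159  0.74481243 -0.08273719]
row [0.0005, 0.002, -0.0217] [-0.0, 0.001, -0.0019] yaw now 7.2 -> 7.5 q [0.04 1.49] t 38.5 rows>= 1
```

View pics/c26.png

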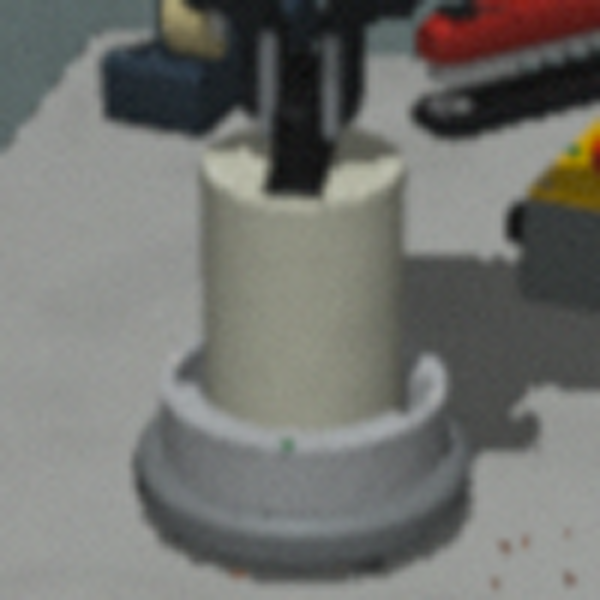

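>>> {"api": "step_arm", "payload": {
  "moves": [
    [[0,0.002,-0.015,0,0,0],[0,0.002,-0.03,0,0,0],[0,0.002,-0.045,0,0,0],[0,0.002,-0.055,0,0,0],[0,0.002,-0.055,0,0,0]]
  ]
}}

```text
time: 39.05
tcp_pos: [0.551, 0.0219, 0.1603]
eef_rot: [-2.078, -2.355, 0.007]
ft_force: [3.3, 1.3, -19.9]
gripper_width: 0.012
```

Run:
```python
from h import *
s=get_state();print(s['tcp_pos'],s['gripper_width'],s['ft_force'],s['ft_torque'])
```

```text
[0.55096495 0.02192338 0.16032024] 0.011995939252305687 [  3.27599089   1.26234402 -19.93231909] [ 0.10946676 -1.00502387 -0.0611585 ]
```

The pull-up stopped at TCP 0.1603, which puts the rim at about 38 mm. That is the pocket height, and it held against 20 N. I ease off and release.

>>> {"api": "step_arm", "payload": {
  "moves": [
    [[0,0,0.01,0,0,0],[0,0,0.01,0,0,0]]
  ]
}}

```text
time: 39.25
tcp_pos: [0.5516, 0.0219, 0.1601]
eef_rot: [2.078, 2.355, -0.006]
ft_force: [-0.9, -0.3, 2.8]
gripper_width: 0.0122
```

>>> {"api": "step_arm", "payload": {
  "moves": [
    [[0,0,0,0,0,0],[0,0,0,0,0,0],[0,0,0,0,0,0],[0,0,-0.2,0,0,0],[0,0,-0.5,0,0,0],[0,0,-0.5,0,0,0]]
  ],
  "hand": 40
}}

```text
time: 39.85
tcp_pos: [0.5554, 0.0223, 0.2414]
eef_rot: [2.072, 2.349, 0.007]
ft_force: [1.0, 0.8, -0.2]
gripper_width: 0.04
```

Run:
```python
from h import *
plan(.4585,-.1788,.2,168.5)
```

```text
row [-1.2483, -0.8109, 0.2732] [0.0031, 0.0008, 0.1037] yaw now 7.2 -> -11.5 q [0.04 1.49] t 39.9 rows>= 5
```

>>> {"api": "step_arm", "payload": {
  "moves": [
    [[-0.62,-0.4,0,0,0,-0.045],[-0.62,-0.4,0,0,0,-0.09],[-0.62,-0.4,0,0,0,-0.135],[-0.62,-0.4,0,0,0,-0.18],[-0.62,-0.4,0,0,0,-0.225],[-0.62,-0.4,0,0,0,-0.27],[-0.62,-0.4,0,0,0,-0.315],[-0.62,-0.4,0,0,0,-0.36]]
  ]
}}

```text
time: 40.65
tcp_pos: [0.5074, -0.0776, 0.2411]
eef_rot: [0.482, 3.094, -0.002]
ft_force: [0.4, -0.4, 0.5]
gripper_width: 0.04
```

>>> {"api": "step_arm", "payload": {
  "moves": [
    [[0,0,0,0,0,-0.045],[0,0,0,0,0,-0.09],[0,0,0,0,0,-0.135],[0,0,0,0,0,-0.18],[0,0,0,0,0,-0.225],[0,0,0,0,0,-0.27],[0,0,0,0,0,-0.315],[0,0,0,0,0,-0.36]]
  ]
}}

```text
time: 41.45
tcp_pos: [0.5074, -0.0776, 0.241]
eef_rot: [-1.26, 2.869, -0.011]
ft_force: [0.1, 0.2, 0.0]
gripper_width: 0.0398
```

Run:
```python
from h import *
b=snap('side','s27');a=snap('top','t27')
cv2.imwrite('pics/c27.png',np.hstack([cv2.resize(b[190:290,285:385],(400,400),interpolation=2),cv2.resize(a[200:280,280:360],(400,400),interpolation=2)])[:,:,::-1])
plan(.4585,-.1788,.2,168.5)
```

```text
row [0.717, -0.2185, 0.2719] [-0.0033, 0.0006, -0.1746] yaw now 137.1 -> 168.5 q [-0.15 -0.97] t 41.5 rows>= 4
```

View pics/c27.png

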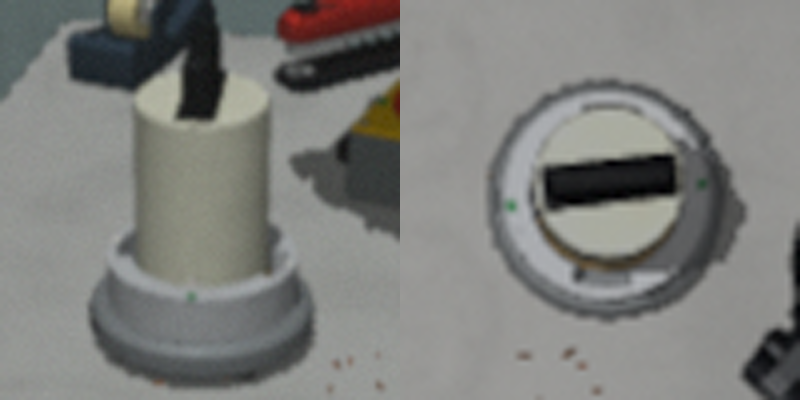

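The cover's bar points at the two green pocket dots ((382,241) and (420,237) in the top picture), and the cover is upright. Next, the isolator.

>>> {"api": "step_arm", "payload": {
  "moves": [
    [[0.717,-0.219,0,0,0,-0.045],[0.717,-0.219,0,0,0,-0.09],[0.717,-0.219,0.2,0,0,-0.135],[0.717,-0.219,0.5,0,0,-0.175],[0.717,-0.219,0.8,0,0,-0.175],[0.717,-0.219,0.8,0,0,-0.175]]
  ]
}}

```text
time: 42.15
tcp_pos: [0.4541, -0.1774, 0.1158]
eef_rot: [-1.985, 2.435, 0.003]
ft_force: [-1.5, 0.4, 0.3]
gripper_width: 0.0398
```

Run:
```python
from h import *
print(get_state()['tcp_pos'])
plan(.4585,-.1788,.076,168.5)
```

```text
[ 0.45413054 -0.17742857  0.11576511]
row [0.0034, -0.0307, 0.2651] [0.0004, 0.0004, -0.0007] yaw now 168.4 -> 168.5 q [-0.37 -1.74] t 42.1 rows>= 1
```

>>> {"api": "step_arm", "payload": {
  "moves": [
    [[0.003,-0.027,0,0,0,0],[0.003,-0.027,0.13,0,0,0],[0.003,-0.027,0.26,0,0,0],[0.003,-0.027,0.26,0,0,0],[0.003,-0.027,0.26,0,0,0]]
  ]
}}

```text
time: 42.65
tcp_pos: [0.4595, -0.179, 0.0786]
eef_rot: [-1.984, 2.435, -0.001]
ft_force: [-0.3, -0.4, 0.4]
gripper_width: 0.0399
```

>>> {"api": "step_arm", "payload": {
  "moves": [
    [[0,0,0,0,0,0],[0,0,0,0,0,0],[0,0,0,0,0,0],[0,0,0,0,0,0],[0,0,0,0,0,0]]
  ],
  "hand": 8,
  "newtons": 40
}}

```text
time: 43.15
tcp_pos: [0.4587, -0.179, 0.0804]
eef_rot: [-1.984, 2.436, -0.001]
ft_force: [-5.2, 0.5, 9.7]
gripper_width: 0.013
```

>>> {"api": "step_arm", "payload": {
  "moves": [
    [[0,0.003,0,0,0,0.045],[0,0.003,0,0,0,0.09],[0,0.003,0,0,0,0.135],[0,0.003,0,0,0,0.18],[0,0.003,0,0,0,0.225],[0,0.003,0,0,0,0.27],[0,0.003,0,0,0,0.315],[0,0.003,0,0,0,0.36]]
  ]
}}

```text
time: 43.95
tcp_pos: [0.4582, -0.1787, 0.0805]
eef_rot: [-0.36, 3.12, 0.0]
ft_force: [1.9, 0.8, -6.1]
gripper_width: 0.0132
```

>>> {"api": "step_arm", "payload": {
  "moves": [
    [[0,0,0,0,0,0.045],[0,0,0,0,0,0.09],[0,0,0,0,0,0.13],[0,0,0,0,0,0.138],[0,0,0,0,0,0.138]]
  ]
}}

```text
time: 44.45
tcp_pos: [0.4582, -0.1785, 0.0805]
eef_rot: [0.317, 3.125, 0.001]
ft_force: [0.8, 0.2, -7.2]
gripper_width: 0.0129
```

>>> {"api": "step_arm", "payload": {
  "moves": [
    [[0,0,0,0,0,0],[0,0,0,0,0,0],[0,0,0,0,0,0],[0,0,-0.3,0,0,0],[0,0,-0.6,0,0,0],[0,0,-0.9,0,0,0]]
  ],
  "hand": 40
}}

```text
time: 45.05
tcp_pos: [0.4578, -0.1786, 0.2174]
eef_rot: [0.316, 3.125, 0.001]
ft_force: [1.1, -0.7, -0.5]
gripper_width: 0.0399
```

>>> {"api": "step_arm", "payload": {
  "moves": [
    [[0.9,0,0,0,0,0],[0.9,0,0,0,0,0],[0.9,0,0,0,0,0],[0.9,0,0,0,0,0]]
  ]
}}

```text
time: 45.45
tcp_pos: [0.3205, -0.1499, 0.2174]
eef_rot: [-0.317, -3.123, -0.002]
ft_force: [0.6, 0.3, 0.1]
gripper_width: 0.0402
```

Run:
```python
from h import *
b=snap('side','s28');a=snap('top','t28')
cv2.imwrite('pics/c28.png',np.hstack([cv2.resize(b[130:290,265:425],(400,400),interpolation=2),cv2.resize(a[150:310,280:440],(400,400),interpolation=2)])[:,:,::-1])
print(get_state()['tcp_pos'])
```

```text
[ 0.32563172 -0.15176985  0.21811796]
```

View pics/c28.png

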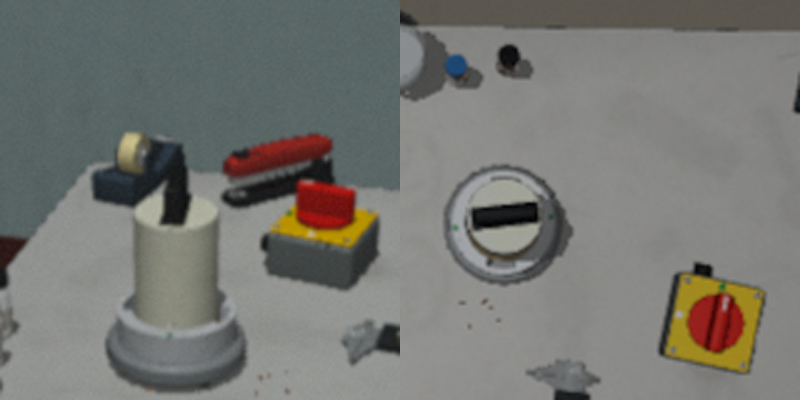

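View pics/t28.png

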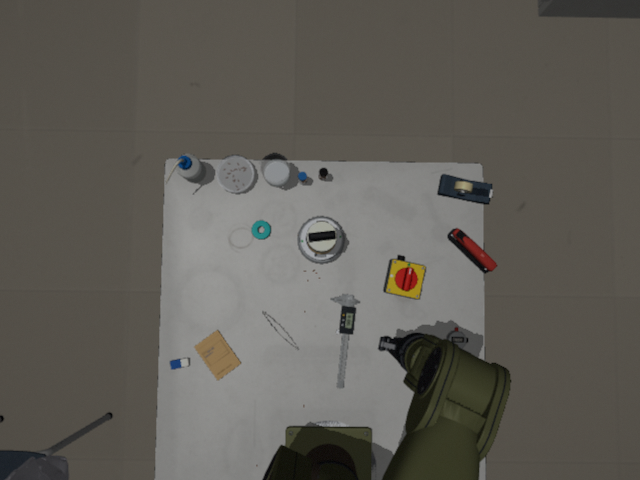

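```bash
python3 -c "
from workcell import *
print(job_done(), get_state()['time'])"
```

```text
the job is handed in; nothing more can be done
the job is handed in; nothing more can be done
```

The mill is ready to run, and I handed the job in at about 45.5 s of the 208 s allowed; no verdict came back. I switched the isolator off, threaded the brass, terracotta and blue wheels onto the spindle in that order, locked the cover, and switched the isolator back on.

- **Wheels:** there was no dark grey 54 mm wheel on the bench. I left the teal ring alone, as it only looks like the brass wheel. The side picture showed all three wheels seated before the cover went on.
- **Blue wheel:** my first grip on it closed on its top edge and pushed it about 5 mm. I measured its position again and the second grip held.
- **Cover:** it pressed down, turned about 80° and sprang up. It held against a 20 N upward pull at the pocket height, with its bar in line with the green pocket dots.
- **Isolator:** the last pictures show its white line at the green dot, so it is on.
- **Surroundings:** both vials are still standing where they were, and the gripper is clear of everything.
- **Camera disagreement:** the two cameras differed by about 2 mm, so I corrected positions from what the gripper felt when it closed on things. No final check failed.

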